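# Fit the new brake pad into the band saw's caliper bracket

### The arm

A 6-joint arm with a two-finger parallel gripper is mounted at the origin on the work surface. World frame = base frame: x ahead of the robot, y to its left, z up, the work surface at z = 0. Lengths are in mm, angles in rad, forces in N, time in s.
With the tool pointing down it reaches from about 275 to 1000 mm from the base axis. Payload 8.4 kg.
Tool frame: the origin (TCP) lies on the mounting face of the last link; the fingertips stand 173 mm ahead of it and the grasp point (between the pads) lies 155 mm ahead of it; z points along the fingers, y is the direction in which the jaws open and shut (so a half turn about z gives the same grasp; the last joint's range is limited). The gripper opens to 85 mm and grips with 20 to 120 N. Pads are 22 mm wide; open, the fingers measure 114 mm over their backs; the gripper's body (76 mm by 85 mm) begins 54 mm behind the grasp point. The pads swing forward as they close: fully open they stand 13 mm farther back than shut.
Start: joints at [-1.323, 0.353, 1.633, -0, 1.155, -0.002], TCP at [154.505, -605.605, 404.681] pointing down, gripper open.
Joint ranges: [-2.63, 2.63], [-0.92, 2.1], [0.06, 2.66], [-1.3, 4.44], [0, 2.69], [-3.02, 3.02]. Speed limits (rad/s): [2.22, 2.22, 2.79, 3.14, 3.14, 3.14].

### API

Orientations are given as [roll, pitch, yaw] about the fixed x, y, z axes, in that order (R = Rz(yaw) Ry(pitch) Rx(roll)).
In Python, from rig import r, grab_frame, spotter gives the robot as it stands.
- The arm moves only by the tool apply_moves, never from a script. Its argument "motion" is text: rows parted by semicolons, each of 5 numbers parted by spaces: the opening, from -1 (shut) to 1 (fully open), then the shift along the tool's x, y, z as a fraction of full scale, then the turn about the tool's z as a fraction of full scale. In form: hand x y z twist; .... A call has 1 to 20 rows; each row is the pose to reach, as a shift and turn from the pose commanded when the call began, along the tool's axes at that moment, turning the shorter way round; what a row does not reach only later rows make up. Full scale, the value 1, is 1 m for a shift and pi rad for a turn. A row lasts 1/12 s, in which the tool goes at most 41.7 mm and 7.16 degrees, less where a joint would pass 70% of its speed; a pose out of reach is approached as far as the arm can. A call with a number of a shift or a turn outside -1 to 1 is refused whole. A call with a gripper value outside its range is refused whole. The fingers move at their own pace and stop on an object; "squeeze" is the grip in N (left out, the last holds). Time passes only in rows, so rows that repeat a pose let the fingers close. It gives the time, the measured TCP pose, the force and the opening at its end, in the units of the state.
- r.sense(): the state, without advancing time (a new reading comes with each control period).
- grab_frame(name): name is "scene" or "top"; returns a dict with "img" (480x640x3 uint8, red, green, blue), "fx", "fy", "cx", "cy" (pixels), "R" (3x3) and "t" (3): a world point X has camera coordinates R X + t. Camera axes: x right, y down, z forward; pixel columns grow to the right and rows downward; lengths in mm; the calibration is good to about 2 mm. A picture is of the moment at which its call begins. There is no depth.
- r.sign_off(): hands the job in, once; it reports no verdict.
Trained networks look in the newest picture that a camera, given by its name, has taken for a name from the list of things; names that differ only in an ending like _2 or _b are one class to them, and where a whole thing is asked for, a point or a joint stands for the part that bears it (a point fixed in the world has none). Each returns a list of dicts, best first, with "conf" (0 to 1); they miss things now and then, are a little off and sometimes report something else, mostly with a low value. They report only what shows in the picture. A call takes as long as a camera call. They do not tell look-alikes from the thing itself.
- spotter.boxes_of(query, camera): "point" ([x, y, z] in mm, in world coordinates, good to about 4 mm: the middle of the surface that is visible of it).
- spotter.place_of(query, camera): "point" ([x, y, z] in mm, in world coordinates, good to about 4 mm: a listed point, or the origin of a listed thing).
The state is a dict: "clock": time; "qpos": joint angles; "qvel": joint speeds; "joint_efforts": joint torques, N m; "eef_pos": TCP position; "tcp_rot": TCP orientation; "contact_force": force on the tool from outside, world axes, zero at the start; "wrist_torque": the same for the moment, N m; "opening": opening from 0.0 (shut) to 1.0 (fully open).
Only numpy, scipy, OpenCV 4.12 (cv2) and the standard library are available. Lean on these libraries where they do the work, as an engineer would, in place of code of your own. Each camera call takes 0.05 s, during which the arm holds its last target.

### The job

Fit the new brake pad, the one with the thick lining, into the brake bracket on the plywood board, lining upwards: feel for the loose spring clip in the roofed slot and slide one ear into it as far as it goes, then press the other end down until the other clip snaps over its ear and the pad sits flat. Leave the worn pad and the other things on the bench where they are, and let go at the end.

Things in the scene. Friction and masses are not known exactly. Their poses are not given: they have to be found in the camera images.
- new_pad: New brake pad, 0.42 kg, lies lining up: black steel plate 110 x 52 x 7 mm, grey-brown lining 92 x 52 mm (81 long at its top), 12 mm high on it. An ear at each end. Origin: centre of the plate's underside; y along the pad, z up. The ears sit 6 mm towards +x, so it fits one way round only. Grip its long edges (x +-26, straight for 48 mm) at the middle.
- ear_a (a point): New pad, middle of the underside of its -y ear, at pad (6, -62, 0) mm. Each ear is 16 mm wide, 7 mm thick and sticks out 14 mm, to 69 mm from the pad's middle. This ear goes into the roofed slot A.
- ear_b (a point): New pad, middle of the underside of its +y ear, at pad (6, 62, 0) mm. Goes under the spring clip of slot B. The lining's top stands 19 mm over the plate's underside; pressing on it 30 mm from the pad's middle towards this ear is enough.
- worn_pad: Old pad: same plate, ears and axes, but a rusty brown lining only 3 mm high (11 mm in all). Leave alone. The two pads may lie in either place.
- bracket: Dark cast bracket on a plywood board 144 x 236 x 18 mm, fixed. Origin on the bench under it; y from slot A (-y) to slot B (+y), x to the open side with a thin tie bar, z up. Ledges 44 mm above the bench at |y| 40 to 92 mm carry the pad; it is open between them. Thick bar at -x, 38 mm high. Cheeks and end blocks reach 66 mm, guide pins at (0, +-102) 84 mm.
- seat (a point): Bracket (0, 0, 44) mm: where the fitted pad's origin lies. The fitted pad's axes are parallel to the bracket's.
- slot_a (a point): Place of ear_a when its clip sits mid-recess, bracket (6, -62, 44) mm. The clip, a 19 mm channel along y with 12 mm high walls (mouth at y -58), fits its 37 mm recess loosely and sits up to 7 mm to either side (bracket x); this is not measured, and shifting it takes 30 N. End wall at y -70, roof over y -74 to -61, 13 mm above the ledge. See leaf_mid for its spring.
- leaf_mid (a point): Fixed point of the bracket (6, -54, 50) mm above slot A's mouth. The clip's leaf spring hangs 6 mm above the ledge; its front edge (y -54.5) flares up to 11 mm; it yields 5 mm with 2 to 6 N. The ear comes in only along -y from the open ledge (y -54 to -40), the pad's B end raised 10 to 14 degrees. Off the channel it stops at the mouth, y -58; in it, at the end wall, 12 mm on.
- slot_b (a point): Place of ear_b when fitted, bracket (6, 62, 44) mm. Open above; 19 mm between cheeks, 32 mm at their tops 20 mm above the ledge. At its outer end a sprung nose slopes from 22 mm above the ledge down to its tip at y 64.5, 10 mm above the ledge. The ear forces it outwards and it snaps over the ear; this takes about 10 to 20 N down on that end of the lining.
- clip_b (a joint): Travel of slot B's sprung nose, m: 0 at rest, up to 0.008 outwards (bracket +y); 3 N at rest and 1.2 N more per mm. About 0 to 0.001 over a fitted ear.
- caliper: Aluminium caliper housing off the bracket, about 120 x 170 x 70 mm, at the rear. Origin at its underside. Leave alone.
- spray_can: White spray can, 66 mm across, 205 mm tall, behind the bracket. Origin: centre of its underside. Leave alone.
- grease_tub: White tub with black lid, 84 mm across, 75 mm tall, right rear. Origin: centre of its underside. Leave alone.
- wire_brush: Wooden wire brush, 260 x 28 x 32 mm, lying on the right. Origin at its underside near the middle. Leave alone.
- wrench: Steel spanner, 200 mm long, lying on the right. Origin at its underside. Leave alone.
- tape_measure: Grey tape measure, 70 x 75 x 36 mm, left of the spray can. Origin: centre of its underside. Leave alone.
There are look-alikes about, which are no part of the job. Leave any pink or turquoise look-alike of the new_pad alone.

How it is judged (in metres and radians):
At the end, for the whole second after the job is handed in: Both ears of the new pad lie on the ledges (under 2 mm above them), ear A home in slot A (within 4 mm of its depth along y, 11 mm in all), ear B within 5 mm of its place; pad level within 0.03 rad, lining up; slot B's clip within 3 mm of rest; pad at rest (z of ear_a in the frame of slot_a below 0.002 m and z of ear_b in the frame of slot_b below 0.002 m and y of ear_a in the frame of slot_a below 0.004 m and distance between ear_a and slot_a below 0.011 m and distance between ear_b and slot_b below 0.005 m and angle between new_pad's own z axis and vertical below 0.03 rad and value of joint clip_b below 0.003 m and linear speed of new_pad below 0.01 m/s); the robot touches nothing.
It fails at once if the worn pad is shifted by more than 30 mm (distance of worn_pad from where it was at the start of the episode above 0.03 m).
It fails at once if the caliper housing, spray can, grease tub, wire brush, spanner or tape measure is shifted by more than 30 mm (distance of any of caliper, spray_can, grease_tub, wire_brush, wrench, tape_measure from where it was at the start of the episode above 0.03 m).
It also fails if it takes over 58 s, if anything falls off the work surface, if the arm or the gripper's body presses on something with over 40 N, if the wrist force passes 120 N, or if a joint passes its speed limit or range.

## Working session

There is one attempt and no reset: what is moved stays moved. The work goes in short steps, Python scripts to look and compute and a tool call to move; the robot and the scene stay as the last step left them, time stands still between calls to the robot, and variables do not carry over. Pictures are saved under pics/ and viewed, and the job is handed in when it is done.

Besides the shell and the picture viewer there is one more tool, called by a JSON object that holds its "method" and its "body", one argument or row to a line. apply_moves: Moves the arm, as the interface text tells. Its arguments: {"type":"object","properties":{"motion":{"type":"string"},"squeeze":{"type":"number"}},"required":["motion"]}

```bash
ls; mkdir -p pics; python3 - <<'E'
from rig import r, grab_frame, spotter
import cv2
s=r.sense(); print(s)
for c in ("scene","top"):
    f=grab_frame(c); cv2.imwrite(f"pics/{c}0.png",f["img"][:,:,::-1])
    print(c,f["fx"],f["R"],f["t"])
    for q in ("new_pad","worn_pad","bracket","seat","slot_a","slot_b","leaf_mid","ear_a","ear_b"):
        print(q,[( [round(v) for v in d["point"]],round(d["conf"],2)) for d in spotter.place_of(q,c)])
print(r.sense()["clock"])
E
```

```text
pics
{'clock': 0.0, 'qpos': array([-1.32339469e+00,  3.53659556e-01,  1.63414444e+00,  2.69670683e-05,
        1.15519051e+00, -2.45109126e-03]), 'qvel': array([ 0.00127611, -0.00108607,  0.00018429, -0.00031486, -0.00158381,
       -0.00186967]), 'joint_efforts': array([-7.49722996e-03, -6.05253839e+01, -3.42063832e+01, -2.55535442e-04,
        9.46454820e-03,  2.02545078e-05]), 'eef_pos': array([ 154.45343169, -605.37038189,  403.94997419]), 'tcp_rot': array([-3.14019087e+00, -2.80921092e-05,  2.49841808e-01]), 'contact_force': array([ 0.05187315, -1.16336866,  0.86087784]), 'wrist_torque': array([-0.03535725,  0.01272755, -0.03374901]), 'opening': 1.000950994874348}
scene 532.9535232010967 [[-0.43731701  0.899276   -0.00751759]
 [ 0.69051477  0.33041774 -0.64343878]
 [-0.57614511 -0.28657773 -0.76546066]] [ 270.91420816 -303.04401075 1726.45097576]
new_pad [([387, -44, -1], 0.88), ([332, 136, 2], 0.83), ([626, -169, 0], 0.79), ([280, -235, 4], 0.76)]
worn_pad [([468, -206, -1], 0.74)]
bracket [([555, 176, 1], 0.68)]
seat [([558, 177, 40], 0.64)]
slot_a [([574, 234, 46], 0.89), ([5
[... 941 characters left out ...]
136, -2], 0.93), ([620, -172, 0], 0.85), ([384, -45, 4], 0.62), ([280, -237, 1], 0.57)]
worn_pad []
bracket [([561, 178, 4], 0.81)]
seat [([558, 176, 49], 0.9)]
slot_a [([548, 115, 46], 0.73), ([576, 236, 50], 0.57)]
slot_b [([548, 115, 46], 0.73), ([576, 236, 50], 0.57)]
leaf_mid [([548, 121, 46], 0.57)]
ear_a [([370, 186, 1], 0.96), ([233, -198, -4], 0.95), ([418, 10, 0], 0.92), ([648, -230, 3], 0.91), ([303, 87, 2], 0.76), ([621, -109, -2], 0.71), ([319, -284, 2], 0.68), ([340, -93, 0], 0.64)]
ear_b [([370, 186, 1], 0.96), ([233, -198, -4], 0.95), ([418, 10, 0], 0.92), ([648, -230, 3], 0.91), ([303, 87, 2], 0.76), ([621, -109, -2], 0.71), ([319, -284, 2], 0.68), ([340, -93, 0], 0.64)]
1.0
```

View pics/scene0.png

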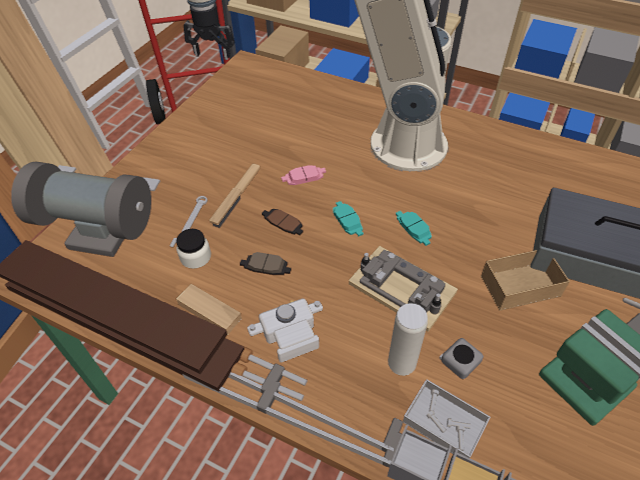

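View pics/top0.png

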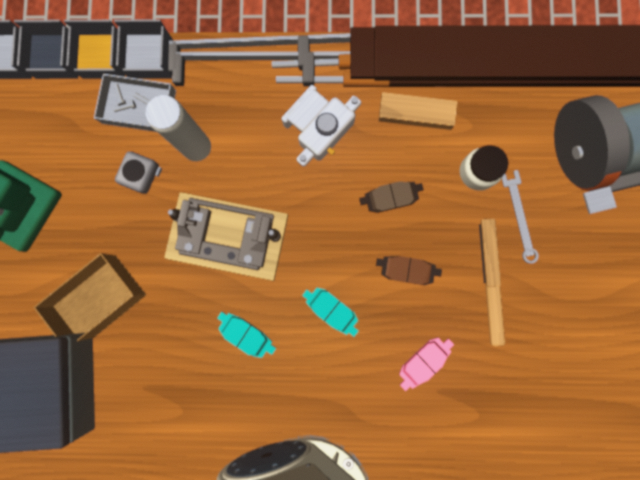

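```bash
python3 - <<'E'
import cv2,numpy as np
a=cv2.imread("pics/top0.png");b=cv2.imread("pics/scene0.png")
z=lambda im,x,y,w,h,W,H:cv2.resize(im[y:y+h,x:x+w],(W,H),interpolation=cv2.INTER_CUBIC)
cv2.imwrite("pics/z1.png",np.vstack([np.hstack([z(a,350,165,80,60,400,300),z(b,225,235,80,60,400,300)]),np.hstack([z(a,155,180,140,105,400,300),z(b,345,240,120,90,400,300)])]))
E
```

```text
(no output)
```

View pics/z1.png

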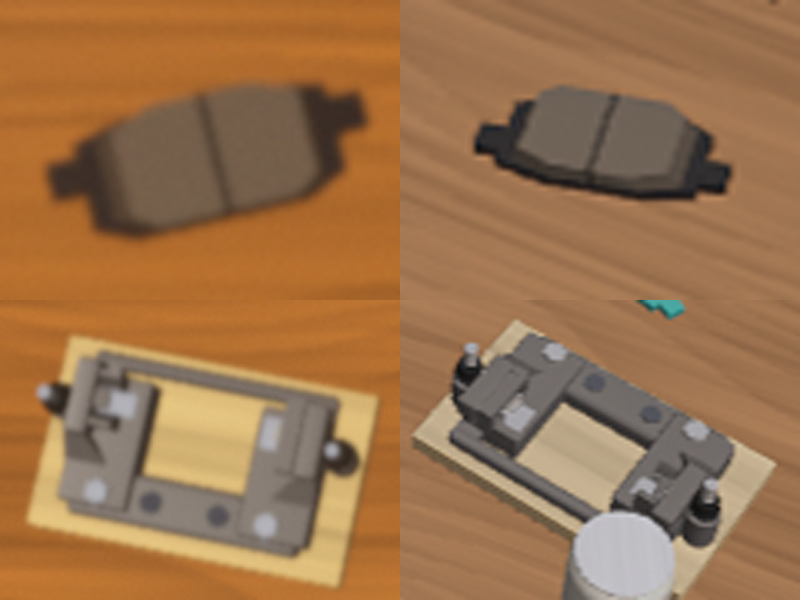

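```bash
python3 - <<'E'
import cv2,numpy as np
a=cv2.imread("pics/top0.png");b=cv2.imread("pics/scene0.png")
z=lambda im,x,y,w,h,W,H:cv2.resize(im[y:y+h,x:x+w],(W,H),interpolation=cv2.INTER_CUBIC)
cv2.imwrite("pics/z2.png",z(a,160,190,132,99,792,594))
cv2.imwrite("pics/z3.png",z(b,345,242,120,90,800,600))
E
```

```text
(no output)
```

View pics/z2.png

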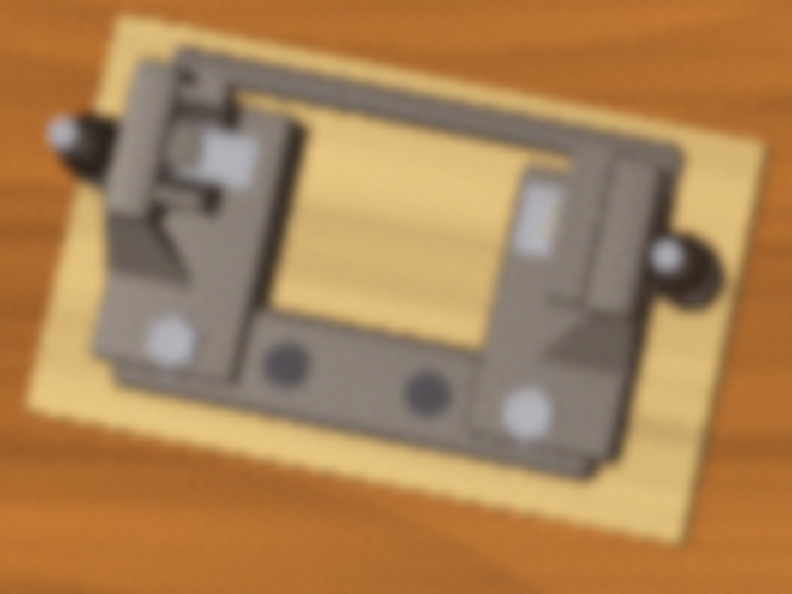

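View pics/z3.png

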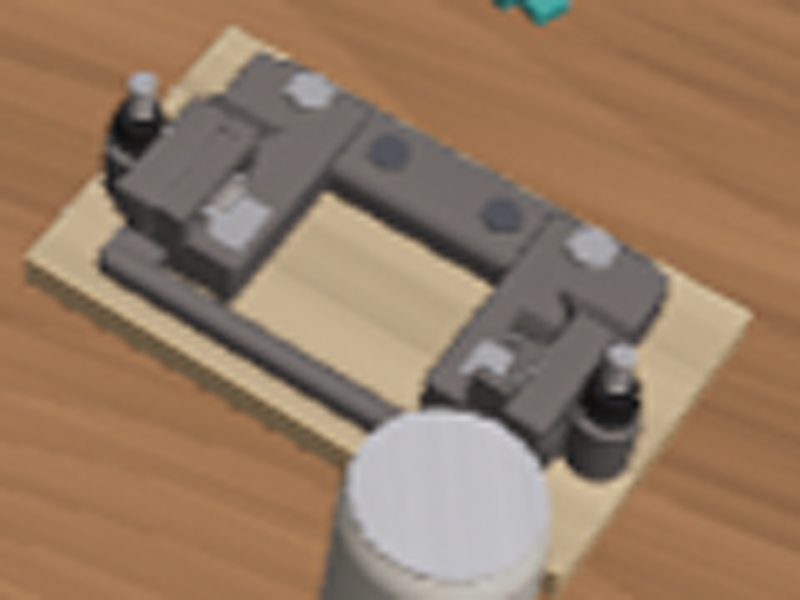

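```bash
cat > h.py <<'E'
import numpy as np, cv2
from scipy.optimize import least_squares
from rig import r, grab_frame, spotter
def proj(f,X):
    c=np.atleast_2d(X)@np.array(f["R"]).T+f["t"]
    return np.c_[f["fx"]*c[:,0]/c[:,2]+f["cx"], f["fy"]*c[:,1]/c[:,2]+f["cy"]]
def ray(f,uv,z):
    R=np.array(f["R"]);d=R.T@np.array([(uv[0]-f["cx"])/f["fx"],(uv[1]-f["cy"])/f["fy"],1]);o=-R.T@f["t"]
    return o+d*(z-o[2])/d[2]
def T(p,X):
    c,s=np.cos(p[2]),np.sin(p[2]);X=np.atleast_2d(np.array(X,float))
    return np.c_[p[0]+c*X[:,0]-s*X[:,1],p[1]+s*X[:,0]+c*X[:,1],X[:,2]]
def inv(p,X):
    c,s=np.cos(p[2]),np.sin(p[2]);X=np.atleast_2d(X)-[p[0],p[1],0]
    return np.c_[c*X[:,0]+s*X[:,1],-s*X[:,0]+c*X[:,1],X[:,2]]
E
python3 - <<'E'
from h import *
import pickle
ft=grab_frame("top");fs=grab_frame("scene")
pickle.dump((ft,fs),open("cams.pkl","wb"))
u=lambda l,s,o:(np.array(l)+.5)/s-.5+o
t_uv=u([(63,132),(667,254),(118,14),(765,142),(682,545),(30,410)],6,[160,190])
t_X=[(0,102,84),(0,-102,84),(72,118,18),(72,-118,18),(-72,-118,18),(-72,118,18)]
s_uv=u([(143,82),(621,357),(232,28),(25,258),(752,316)],20/3,[345,242])
s_X=[(0,-102,84),(0,102,84),(-72,-118,18),(72,-118,18),(-72,118,18)]
both=lambda p:np.r_[(proj(ft,T(p,t_X))-t_uv).ravel(),(proj(fs,T(p,s_X))-s_uv).ravel()]
x0=[560,177,-.2]
for nm,g in (("both",both),("top",lambda p:both(p)[:12]),("scene",lambda p:both(p)[12:])):
    o=least_squares(g,x0); print(nm,o.x,np.round(g(o.x).reshape(-1,2),2).tolist())
    p=o.x
    for cam,uv in ((ft,u([(540,218)],6,[160,190])[0]),(fs,u([(238,220)],20/3,[345,242])[0])):
        for z in (50,55): print("  leaf",z,inv(p,ray(cam,uv,z)))
    for n,X in (("seat",(0,0,44)),("A",(6,-62,44)),("B",(6,62,44))): print(n,T(p,X))
q=spotter.place_of("spray_can","top"); print(q); print(inv(least_squares(both,x0).x,q[0]["point"]) if q else "")
E
```

```text
both [ 5.45984839e+02  1.77520620e+02 -1.97374408e-01] [[-1.34, 5.95], [-1.11, 6.41], [1.03, -4.04], [1.45, -3.34], [0.73, -3.51], [-0.15, -3.92], [2.87, -2.81], [2.85, -3.5], [-1.67, 1.12], [-2.0, 1.71], [-1.14, 1.72]]
  leaf 50 [[ 19.15160392 -51.22332449  50.        ]]
  leaf 55 [[ 18.67984678 -52.23990667  55.        ]]
  leaf 50 [[ 21.55997646 -50.7427715   50.        ]]
  leaf 55 [[ 24.83154639 -49.01192239  55.        ]]
seat [[545.98483939 177.52061963  44.        ]]
A [[539.7104339 115.5477882  44.       ]]
B [[564.02626276 237.14030633  44.        ]]
top [ 5.45462378e+02  1.77647483e+02 -1.91616704e-01] [[-1.48, 6.5], [-1.11, 6.38], [0.7, -3.53], [1.26, -3.45], [0.93, -3.54], [-0.11, -3.32]]
  leaf 50 [[ 19.39341944 -51.35778501  50.        ]]
  leaf 55 [[ 18.91581697 -52.37163412  55.        ]]
  leaf 50 [[ 21.80451892 -50.8911066   50.        ]]
  leaf 55 [[ 25.08600029 -49.17912281  55.        ]]
seat [[545.46237775 177.64748332  44.        ]]
A [[539.5448955  115.63955315  44.        ]]
B [[563.16023148 237.37005839  44.        ]]
scene [ 5.47633529e+02  1.77009440e+02 -2.14574540e-01] [[2.83, -2.85], [2.05, -2.56], [-1.27, 1.24], [-2.37, 1.35], [-1.49, 2.92]]
  leaf 50 [[ 18.31004869 -50.73795538  50.        ]]
  leaf 55 [[ 17.85584582 -51.76250107  55.        ]]
  leaf 50 [[ 20.70979981 -50.21605118  50.        ]]
  leaf 55 [[ 23.95111646 -48.42918944  55.        ]]
seat [[547.63352915 177.00944004  44.        ]]
A [[540.29416345 115.15369082  44.        ]]
B [[566.69769977 236.31000832  44.        ]]
[{'point': [733.7, 252.5, 2.0], 'conf': 0.94}, {'point': [763.1, -30.6, 0.4], 'conf': 0.23}]
[[169.36752653 110.33372087   2.        ]]
```

```bash
python3 - <<'E'
from h import *
import pickle
ft,fs=pickle.load(open("cams.pkl","rb"))
u=lambda l,s,o:(np.array(l)+.5)/s-.5+o
t_uv=u([(63,132),(667,254),(118,14),(765,142),(682,545),(30,410)],6,[160,190])
t_X=np.array([(0,102,84),(0,-102,84),(72,118,18),(72,-118,18),(-72,-118,18),(-72,118,18)],float)
s_uv=u([(143,82),(621,357),(232,28),(25,258),(752,316)],20/3,[345,242])
s_X=np.array([(0,-102,84),(0,102,84),(-72,-118,18),(72,-118,18),(-72,118,18)],float)
def both(p):
    a=t_X.copy();b=s_X.copy();a[2:,:2]+=p[3:5];b[2:,:2]+=p[3:5]
    return np.r_[(proj(ft,T(p,a))-t_uv).ravel(),(proj(fs,T(p,b))-s_uv).ravel()]
x0=[560,177,-.2,0,0]
for nm,g in (("both",both),("top",lambda p:both(p)[:12]),("scene",lambda p:both(p)[12:])):
    o=least_squares(g,x0); print(nm,np.round(o.x,3),np.round(g(o.x).reshape(-1,2),2).tolist())
    p=o.x
    for cam,uv in ((ft,u([(540,218)],6,[160,190])[0]),(fs,u([(238,220)],20/3,[345,242])[0])):
        for z in (50,55): print("  leaf",z,inv(p,ray(cam,uv,z)))
    for n,X in (("seat",(0,0,44)),("A",(6,-62,44)),("B",(6,62,44))): print(n,T(p,X))
p=least_squares(both,x0).x
# overlay
im=ft["img"][:,:,::-1].copy()[190:289,160:292]; im=cv2.resize(im,None,fx=6,fy=6,interpolation=cv2.INTER_CUBIC)
def pl(pts,c):
    q=((proj(ft,T(p,pts))-[160,190]+.5)*6-.5).astype(int); cv2.polylines(im,[q.reshape(-1,1,2)],True,c,1)
pl([(-12.5,-58,44),(24.5,-58,44),(24.5,-40,44),(-12.5,-40,44)],(0,0,255))
pl([(-12.5,-61,57),(24.5,-61,57),(24.5,-74,57),(-12.5,-74,57)],(0,255,0))
pl([(-3.5,40,44),(15.5,40,44),(15.5,69,44),(-3.5,69,44)],(255,0,0))
pl([(-40,-92,44),(40,-92,44),(40,-40,44),(-40,-40,44)],(255,255,0))
cv2.imwrite("pics/ov1.png",im)
E
```

```text
both [ 5.58154e+02  1.75122e+02 -1.93000e-01 -2.00940e+01  1.38000e-01] [[0.06, 0.05], [0.28, 0.03], [-0.03, -0.37], [0.56, -0.06], [0.08, -0.09], [-0.98, -0.11], [-0.01, 0.4], [0.34, -0.1], [-0.24, -0.58], [-0.22, -0.07], [0.35, -0.47]]
  leaf 50 [[  6.54566271 -51.28368257  50.        ]]
  leaf 55 [[  6.0699008  -52.29839668  55.        ]]
  leaf 50 [[  8.95591137 -50.81262966  50.        ]]
  leaf 55 [[ 12.23428071 -49.09469399  55.        ]]
seat [[558.15449209 175.12178243  44.        ]]
A [[552.12449771 113.12469244  44.        ]]
B [[575.96069145 234.812144    44.        ]]
top [ 5.58233e+02  1.75459e+02 -1.92000e-01 -2.03790e+01 -4.33000e-01] [[-0.13, 0.1], [0.13, -0.1], [-0.02, -0.14], [0.61, -0.02], [0.26, -0.02], [-0.85, 0.16]]
  leaf 50 [[  6.43953042 -51.64197533  50.        ]]
  leaf 55 [[  5.96192065 -52.655821    55.        ]]
  leaf 50 [[  8.85063327 -51.17531429  50.        ]]
  leaf 55 [[ 12.13212697 -49.46335414  55.        ]]
seat [[558.23292877 175.4594779   44.        ]]
A [[552.31589318 113.45150511  44.        ]]
B [[575.9303523  235.18218046  44.        ]]
scene [ 5.57901e+02  1.74591e+02 -1.99000e-01 -1.88560e+01  1.10000e+00] [[-0.03, 0.11], [0.03, -0.1], [-0.05, -0.32], [-0.29, 0.06], [0.33, 0.17]]
  leaf 50 [[  6.9746276  -50.67621953  50.        ]]
  leaf 55 [[  6.50451691 -51.69356415  55.        ]]
  leaf 50 [[  9.38221897 -50.19176806  50.        ]]
  leaf 55 [[ 12.65098241 -48.45562461  55.        ]]
seat [[557.90077397 174.59120506  44.        ]]
A [[551.52604385 112.62861299  44.        ]]
B [[576.03869686 234.1816049   44.        ]]
```

View pics/ov1.png

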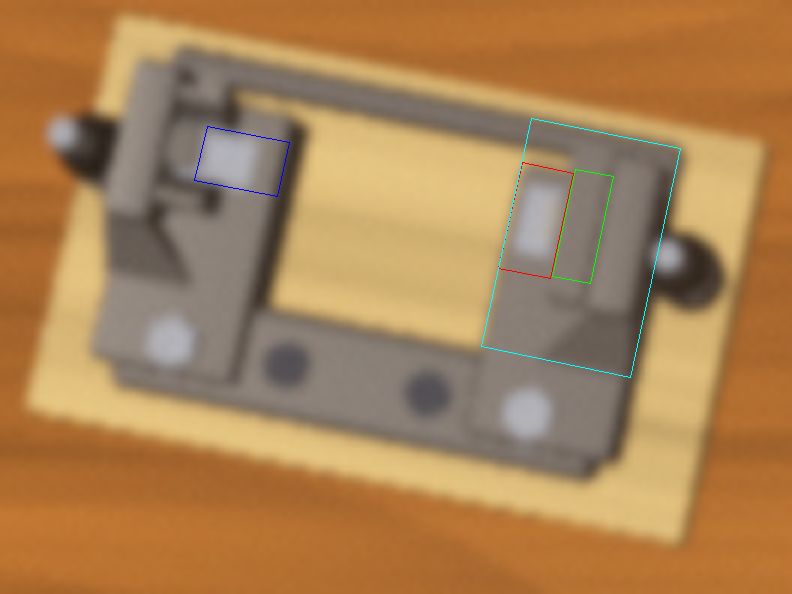

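```bash
python3 - <<'E'
from h import *
import pickle
ft,fs=pickle.load(open("cams.pkl","rb"))
a=cv2.resize(ft["img"][170:220,350:430,::-1],(800,500),interpolation=cv2.INTER_CUBIC)
uv=(np.array([(357,93),(368,125),(48,168),(53,198)])+.5)/5-.5+[350,165]
X=np.array([(14,-69,7),(-2,-69,7),(14,69,7),(-2,69,7)],float)
g=lambda p:(proj(ft,T(p,X))-uv).ravel()
o=least_squares(g,[625,-170,.23]);print(o.x,g(o.x).round(2));p=o.x
def pl(pts,c):
    q=((proj(ft,T(p,pts))-[350,170]+.5)*10-.5).astype(int); cv2.polylines(a,[q.reshape(-1,1,2)],True,c,1)
pl([(14,-69,7),(-2,-69,7),(-2,-55,7),(-26,-24,7),(-26,24,7),(-2,55,7),(-2,69,7),(14,69,7),(14,55,7),(26,24,7),(26,-24,7),(14,-55,7)],(0,255,0))
pl([(26,-24,19),(26,24,19),(-26,24,19),(-26,-24,19)],(0,0,255))
cv2.imwrite("pics/ov2.png",a)
s=cv2.resize(fs["img"][235:295,225:305,::-1],(800,600),interpolation=cv2.INTER_CUBIC)
def pl(pts,c):
    q=((proj(fs,T(p,pts))-[225,235]+.5)*10-.5).astype(int); cv2.polylines(s,[q.reshape(-1,1,2)],True,c,1)
pl([(14,-69,7),(-2,-69,7),(-2,-55,7),(-26,-24,7),(-26,24,7),(-2,55,7),(-2,69,7),(14,69,7),(14,55,7),(26,24,7),(26,-24,7),(14,-55,7)],(0,255,0))
pl([(26,-24,19),(26,24,19),(-26,24,19),(-26,-24,19)],(0,0,255))
cv2.imwrite("pics/ov3.png",s)
E
```

```text
[ 6.25296882e+02 -1.70763661e+02  2.40601855e-01] [ 0.42 -0.46  0.1   0.32 -0.66 -0.54  0.13  0.67]
```

View pics/ov2.png

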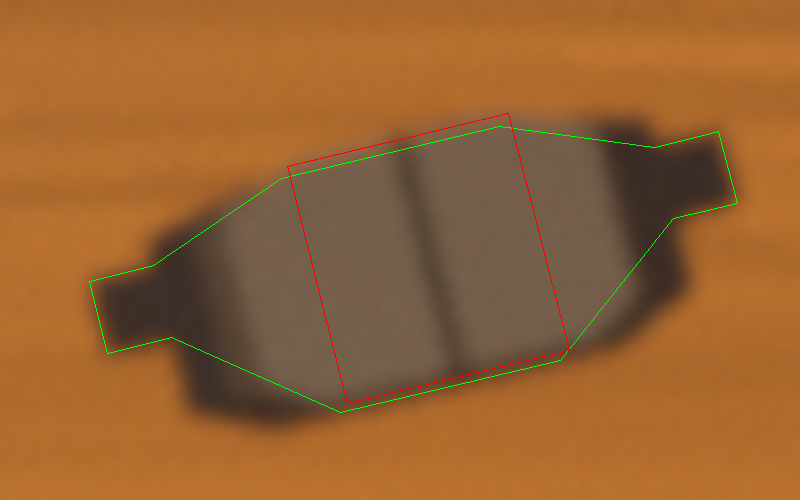

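View pics/ov3.png

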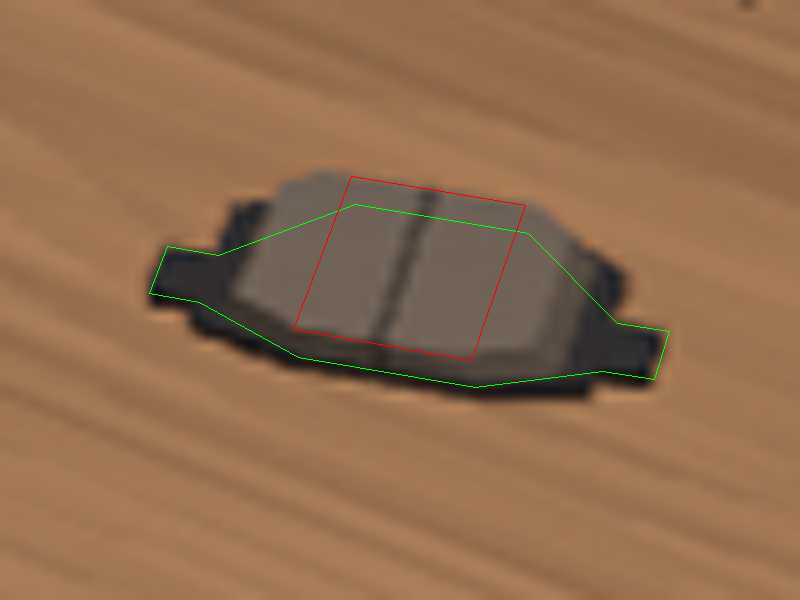

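```bash
cat >> h.py <<'E'
BR=np.array([558.2,175.2,-.194])
def wrap(a): return (a+np.pi)%(2*np.pi)-np.pi
def plan(target_xy,z,yaw,frm=None):
    """fractions tool x y z twist from commanded pose frm=(x,y,z,yaw)"""
    s=r.sense(); 
    if frm is None: frm=list(s["eef_pos"])+[s["tcp_rot"][2]]
    d=np.array([target_xy[0]-frm[0],target_xy[1]-frm[1]]);w=frm[3]
    tx=d@[np.cos(w),np.sin(w)];ty=d@[np.sin(w),-np.cos(w)]
    print("move %.4f %.4f %.4f %.4f"%(tx/1000,ty/1000,-(z-frm[2])/1000,-wrap(yaw-w)/np.pi))
def st():
    s=r.sense();print("t",round(s["clock"],2),"tcp",s["eef_pos"].round(1),"rot",s["tcp_rot"].round(4),"F",s["contact_force"].round(1),"M",s["wrist_torque"].round(2),"op",round(s["opening"],3))
    print(" br",inv(BR,s["eef_pos"]).round(1), "yaw rel",round(wrap(s["tcp_rot"][2]-np.pi/2-BR[2]),4))
E
python3 -c "
from h import *
plan((625.5,-171.5),275,.238+np.pi/2,[154.505,-605.605,404.681,.2498]);st()"
```

```text
move 0.5637 -0.3042 0.1297 -0.4962
t 1.15 tcp [ 154.5 -605.6  404.7] rot [-3.1416  0.      0.2498] F [ 0.3 -0.6  0.1] M [ 0.03 -0.01 -0.02] op 1.001
 br [[-245.6 -844.   404.7]] yaw rel -1.127
```

{"method": "apply_moves", "body": {
  "motion": "1 0.5637 -0.3042 0.1297 -0.4962;1 0.5637 -0.3042 0.1297 -0.4962;1 0.5637 -0.3042 0.1297 -0.4962;1 0.5637 -0.3042 0.1297 -0.4962;1 0.5637 -0.3042 0.1297 -0.4962;1 0.5637 -0.3042 0.1297 -0.4962;1 0.5637 -0.3042 0.1297 -0.4962;1 0.5637 -0.3042 0.1297 -0.4962;1 0.5637 -0.3042 0.1297 -0.4962;1 0.5637 -0.3042 0.1297 -0.4962;1 0.5637 -0.3042 0.1297 -0.4962;1 0.5637 -0.3042 0.1297 -0.4962;1 0.5637 -0.3042 0.1297 -0.4962;1 0.5637 -0.3042 0.1297 -0.4962;1 0.5637 -0.3042 0.1297 -0.4962;1 0.5637 -0.3042 0.1297 -0.4962;1 0.5637 -0.3042 0.1297 -0.4962;1 0.5637 -0.3042 0.1297 -0.4962;1 0.5637 -0.3042 0.1297 -0.4962"
}}

```text
clock: 2.73
eef_pos: [625.1, -171.7, 274.8]
tcp_rot: [-3.141, -0.0, 1.809]
contact_force: [-0.5, -0.6, 0.2]
opening: 0.994
```

{"method": "apply_moves", "body": {
  "motion": "1 0 0 0.04 0;1 0 0 0.08 0;1 0 0 0.1 0;1 0 0 0.101 0;1 0 0 0.101 0;-0.2 0 0 0.101 0;-0.4 0 0 0.101 0;-0.6 0 0 0.101 0;-1 0 0 0.101 0;-1 0 0 0.101 0;-1 0 0 0.101 0;-1 0 0 0.101 0",
  "squeeze": 40
}}

```text
clock: 3.73
eef_pos: [626.2, -172.0, 176.3]
tcp_rot: [3.139, 0.002, 1.809]
contact_force: [-1.8, -0.7, 7.3]
opening: 0.596
```

```bash
python3 - <<'E'
from h import *
st()
f=grab_frame("scene"); cv2.imwrite("pics/g1.png",cv2.resize(f["img"][150:330,160:400,::-1],(800,600),interpolation=cv2.INTER_CUBIC))
E
```

```text
t 3.73 tcp [ 626.2 -172.   176.3] rot [3.1391e+00 1.8000e-03 1.8087e+00] F [-1.8 -0.7  7.3] M [-0.22  0.26 -0.03] op 0.596
 br [[ 133.7 -327.5  176.3]] yaw rel 0.4319
```

View pics/g1.png

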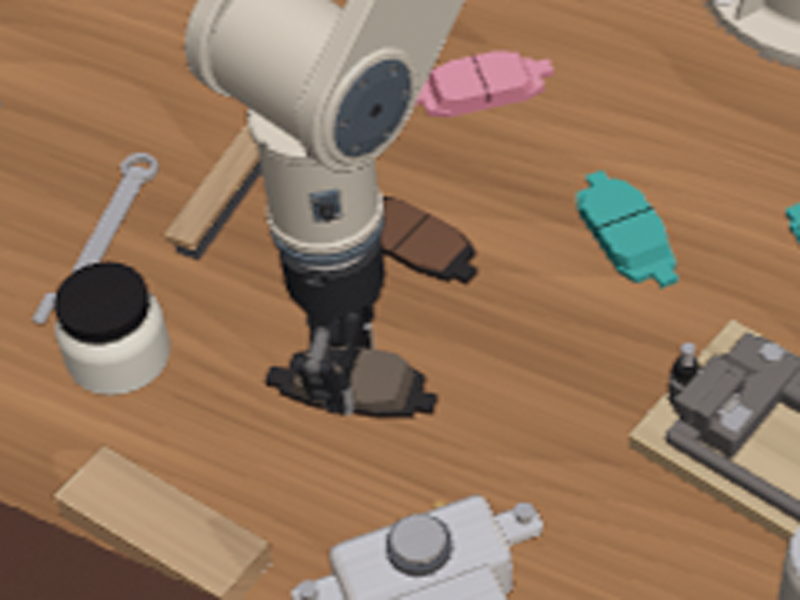

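```bash
python3 - <<'E'
from h import *
P=T(BR,(-6,-164,0))[0];print(P)
plan(P[:2],285,BR[2]+np.pi/2,[625.5,-171.5,174,.238+np.pi/2])
E
```

```text
[520.69575027  15.43319728   0.        ]
move 0.2064 -0.0578 -0.1110 0.1375
```

{"method": "apply_moves", "body": {
  "motion": "-1 0 0 -0.02 0;-1 0 0 -0.06 0;-1 0 0 -0.1 0;-1 0.04 -0.011 -0.111 0.03;-1 0.08 -0.0225 -0.111 0.06;-1 0.12 -0.0335 -0.111 0.09;-1 0.16 -0.045 -0.111 0.12;-1 0.19 -0.0535 -0.111 0.1375;-1 0.2064 -0.0578 -0.111 0.1375;-1 0.2064 -0.0578 -0.111 0.1375;-1 0.2064 -0.0578 -0.111 0.1375",
  "squeeze": 35
}}

```text
clock: 4.7
eef_pos: [520.4, 16.3, 285.8]
tcp_rot: [3.14, -0.0, 1.379]
contact_force: [1.2, 0.1, -3.6]
opening: 0.597
```

```bash
python3 - <<'E'
from h import *
st()
f=grab_frame("scene"); cv2.imwrite("pics/g2.png",cv2.resize(f["img"][150:330,230:470,::-1],(800,600),interpolation=cv2.INTER_CUBIC))
f=grab_frame("top"); cv2.imwrite("pics/g3.png",cv2.resize(f["img"][165:330,160:380,::-1],(800,600),interpolation=cv2.INTER_CUBIC))
st()
E
```

```text
t 4.7 tcp [520.4  16.3 285.8] rot [ 3.1405e+00 -1.0000e-04  1.3791e+00] F [ 1.2  0.1 -3.6] M [-0.01 -0.05  0.05] op 0.597
 br [[  -6.5 -163.2  285.8]] yaw rel 0.0023
t 4.8 tcp [521.2  15.1 285.6] rot [ 3.1401e+00 -1.0000e-04  1.3771e+00] F [-0.2  0.1 -5.5] M [ 0.03  0.01 -0.02] op 0.599
 br [[  -5.4 -164.2  285.6]] yaw rel 0.0003
```

View pics/g2.png

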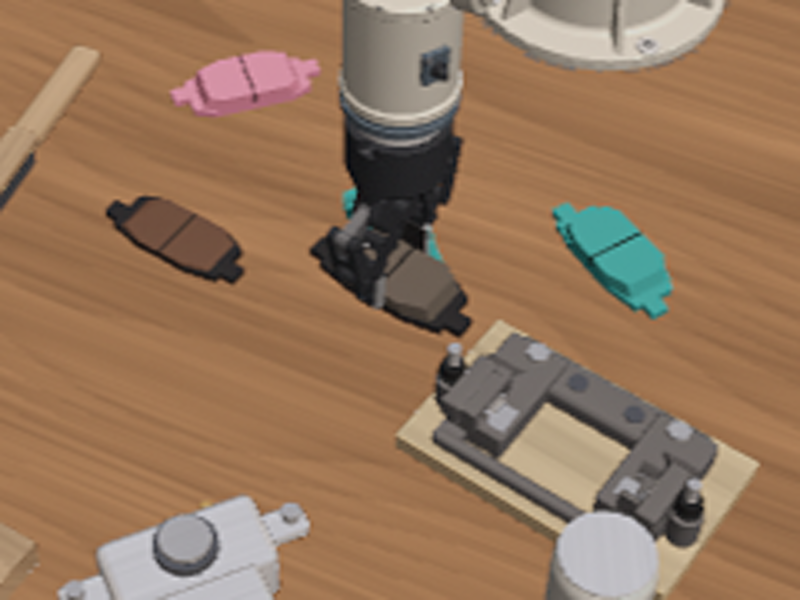

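View pics/g3.png

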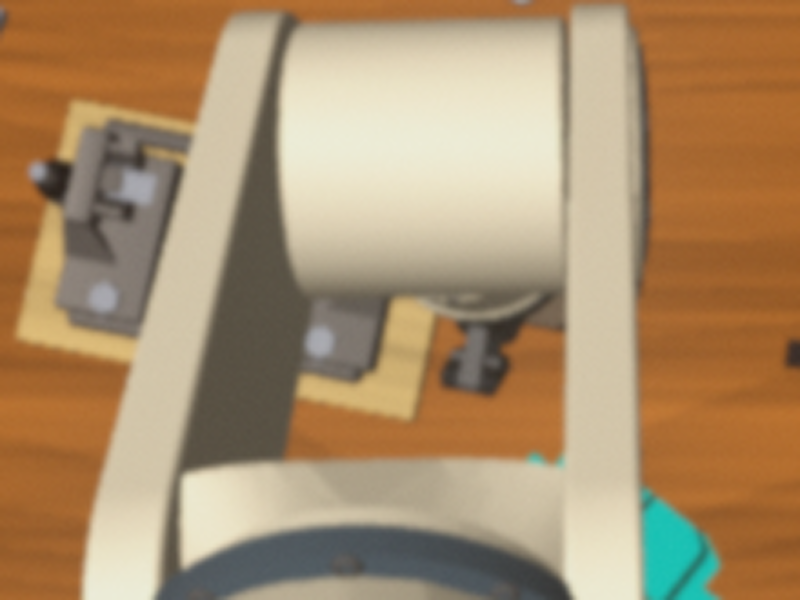

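```bash
cat >> h.py <<'E'
PLATE=np.array([(14,-69,7),(-2,-69,7),(-2,-55,7),(-20,-55,7),(-26,-24,7),(-26,24,7),(-20,55,7),(-2,55,7),(-2,69,7),(14,69,7),(14,55,7),(22,55,7),(26,24,7),(26,-24,7),(22,-55,7),(14,-55,7)],float)
LIN=np.array([(26,-24,19),(26,24,19),(-26,24,19),(-26,-24,19)],float)
def padpose(tilt,zoff=175,dy=0,hp=10,tcp=None,yaw=None):
    """pad->world from tcp; tilt about pad x axis through point (0,dyaxis,hp): B up positive; dy: pad origin offset along pad y"""
    s=r.sense();tcp=s["eef_pos"] if tcp is None else tcp
    yaw=s["tcp_rot"][2]-np.pi/2 if yaw is None else yaw
    def f(X):
        X=np.array(X,float)+[0,dy,-hp]
        c,q=np.cos(tilt),np.sin(tilt)
        Y=np.c_[X[:,0],c*X[:,1]-q*X[:,2],q*X[:,1]+c*X[:,2]+hp]
        return T([tcp[0],tcp[1],yaw],Y)+[0,0,tcp[2]-zoff]
    return f
def overlay(name,cx,cy,w,out,**k):
    f=grab_frame("scene");sc=800/w;h=int(w*.75)
    im=cv2.resize(f["img"][cy:cy+h,cx:cx+w,::-1],(800,600),interpolation=cv2.INTER_CUBIC)
    P=padpose(**k)
    for X,c in ((PLATE,(0,255,0)),(LIN,(0,0,255))):
        q=((proj(f,P(X))-[cx,cy]+.5)*sc-.5).astype(int);cv2.polylines(im,[q.reshape(-1,1,2)],True,c,1)
    cv2.imwrite(out,im)
E
python3 -c "
from h import *
overlay('scene',300,200,100,'pics/o4.png',tilt=0)"
```

View pics/o4.png

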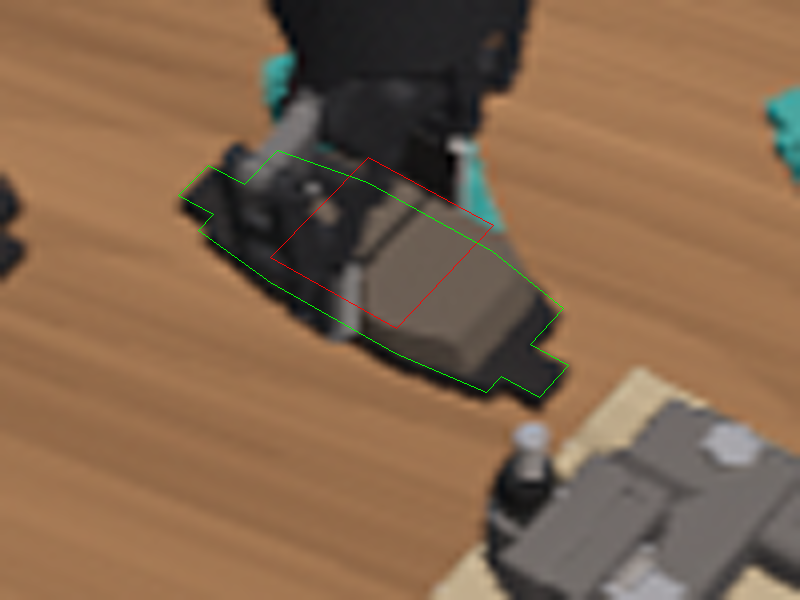

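{"method": "apply_moves", "body": {
  "motion": "-1 0 0 0.015 0;-1 0 0 0.02 0;-1 0 0 0.023 0;-1 0 0 0.026 0;-1 0 0 0.028 0;-1 0 0 0.03 0;-1 0 0 0.032 0"
}}

```text
clock: 5.43
eef_pos: [521.1, 15.2, 253.4]
tcp_rot: [3.14, 0.0, 1.377]
contact_force: [-1.7, -4.4, 3.0]
opening: 0.595
```

```bash
python3 -c "
from h import *
st()
overlay('scene',300,200,100,'pics/o5.png',tilt=0.12)"
```

```text
t 5.43 tcp [521.1  15.2 253.4] rot [3.1404e+00 1.0000e-04 1.3766e+00] F [-1.7 -4.4  3. ] M [-0.28  0.06  0.05] op 0.595
 br [[  -5.6 -164.2  253.4]] yaw rel -0.0002
```

View pics/o5.png

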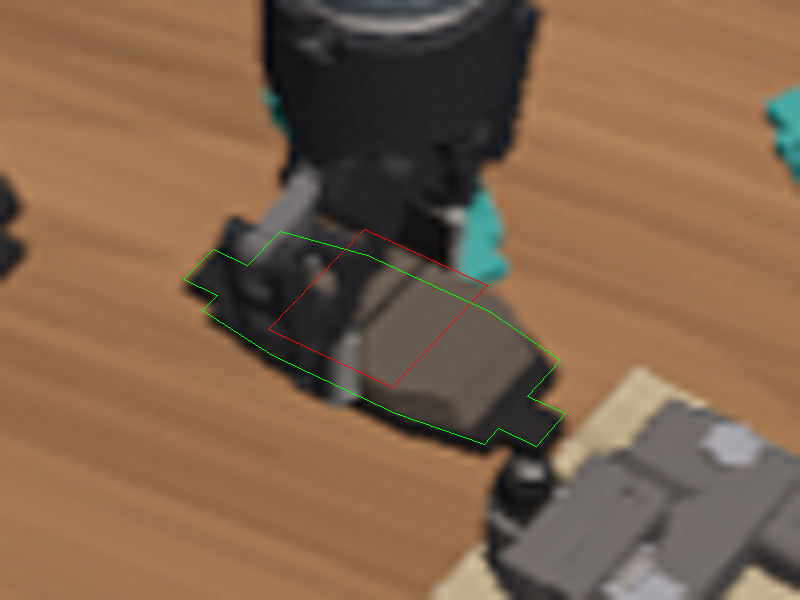

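{"method": "apply_moves", "body": {
  "motion": "-1 0 0 0.002 0;-1 0 0 0.004 0;-1 0 0 0.006 0;-1 0 0 0.008 0;-1 0 0 0.008 0;-1 0 0 -0.02 0;-1 0 0 -0.045 0;-1 0 0 -0.045 0;-1 0 0 -0.045 0"
}}

```text
clock: 6.23
eef_pos: [521.0, 15.8, 298.5]
tcp_rot: [3.139, -0.001, 1.377]
contact_force: [-0.3, -0.2, -4.4]
opening: 0.598
```

```bash
python3 -c "
from h import *
st()
overlay('scene',300,190,100,'pics/o6.png',tilt=0.21)"
```

```text
t 6.23 tcp [521.   15.8 298.5] rot [ 3.1395e+00 -1.0000e-03  1.3768e+00] F [-0.3 -0.2 -4.4] M [-0.08  0.04  0.02] op 0.598
 br [[  -5.8 -163.6  298.5]] yaw rel 0.0
```

View pics/o6.png

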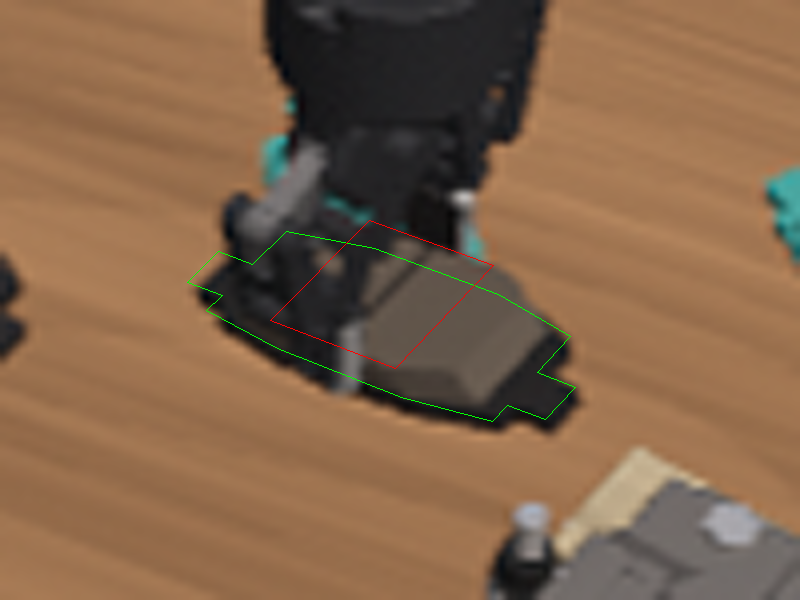

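```bash
python3 - <<'E'
from h import *
import pickle
ft,f=pickle.load(open("cams.pkl","rb"))
X=np.array([(14,-69,7),(14,69,7),(-2,69,7),(-20,55,7)],float)
uv=(np.array([(203,296),(549,432),(579,397),(570,343)])+.5)/8-.5+[300,190]
for free in (3,4):
    def g(p):
        P=padpose(p[0],175+p[1],p[2])
        return (proj(f,P(X+[p[3] if free==4 else 0,0,0]))-uv).ravel()
    o=least_squares(g,[.2,0,0,0]);print(o.x.round(3),g(o.x).round(2))
E
```

```text
[0.232 4.848 2.291 0.   ] [-1.06  0.22  0.16 -0.4   0.13 -0.12  0.64  0.41]
[  0.215  32.208 -12.037 -22.57 ] [-0.11 -0.04 -0.04 -0.47 -0.19 -0.06  0.33  0.58]
```

```bash
python3 - <<'E'
from h import *
import pickle
ft,fs=pickle.load(open("cams.pkl","rb"))
def crop(f,x,y,w,h,s):
    im=cv2.resize(f["img"][y:y+h,x:x+w,::-1],None,fx=s,fy=s,interpolation=cv2.INTER_CUBIC)
    for z,c in ((44,(0,0,255)),(52,(0,255,0))):
        for yy in (-58,-54,-44):
            for xx in (-13,-4,6,16,25):
                q=((proj(f,T(BR,[(xx,yy,z)]))[0]-[x,y]+.5)*s-.5).astype(int); cv2.circle(im,tuple(int(v) for v in q),2,c,-1)
    return im
a=crop(ft,238,210,33,30,20)[:600,:400] 
a=crop(ft,240,212,25,30,16);b=crop(fs,366,260,25,30,16)
cv2.imwrite("pics/c1.png",np.hstack([a,b]))
E
```

```text
(no output)
```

View pics/c1.png

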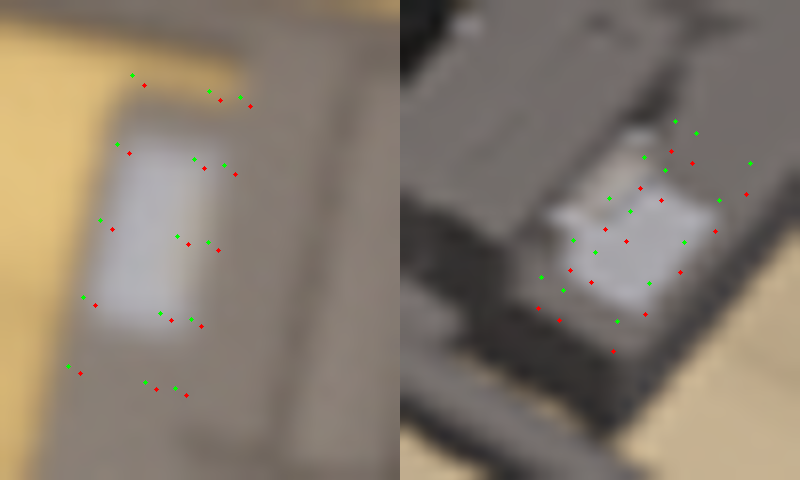

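```bash
python3 - <<'E'
from h import *
P=T(BR,(0,16,0))[0];print(P)
plan(P[:2],246,BR[2]+np.pi/2,[520.70,15.43,298,BR[2]+np.pi/2])
E
```

```text
[561.28456625 190.89985513   0.        ]
move 0.1800 0.0060 0.0520 -0.0000
```

{"method": "apply_moves", "body": {
  "motion": "-1 0.03 0.001 0 0;-1 0.07 0.002 0 0;-1 0.11 0.004 0 0;-1 0.15 0.006 0 0;-1 0.18 0.006 0 0;-1 0.18 0.006 0.015 0;-1 0.18 0.006 0.035 0;-1 0.18 0.006 0.05 0;-1 0.18 0.006 0.052 0;-1 0.18 0.006 0.052 0;-1 0.18 0.006 0.052 0"
}}

```text
clock: 7.2
eef_pos: [561.2, 190.8, 245.5]
tcp_rot: [-3.141, 0.001, 1.376]
contact_force: [0.0, -0.1, -3.8]
opening: 0.6
```

```bash
python3 -c "
from h import *
st()
overlay('scene',350,220,112,'pics/o7.png',tilt=0.22,zoff=177,dy=1)"
```

```text
t 7.2 tcp [561.2 190.8 245.5] rot [-3.1405e+00  5.0000e-04  1.3765e+00] F [ 0.  -0.1 -3.8] M [ 0.02 -0.06  0.03] op 0.6
 br [[-1.000e-01  1.590e+01  2.455e+02]] yaw rel -0.0003
```

View pics/o7.png

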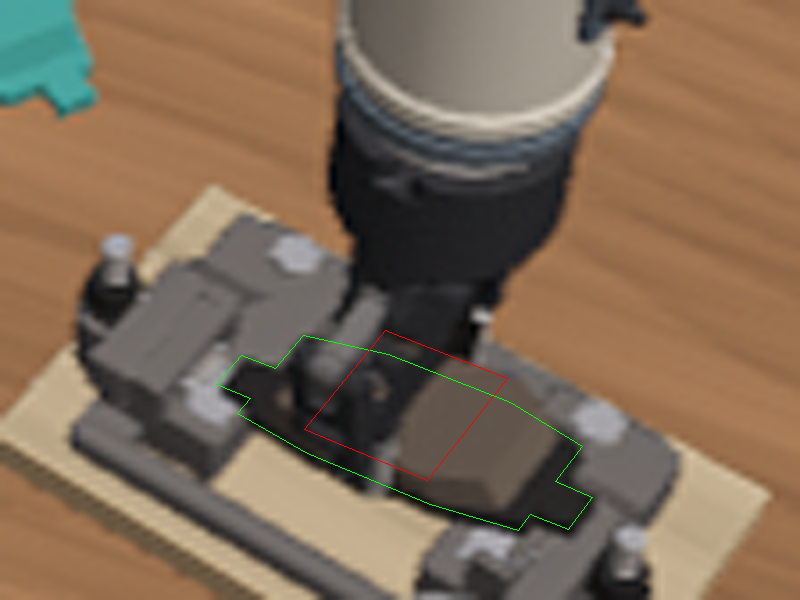

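{"method": "apply_moves", "body": {
  "motion": "-1 0 0 0.003 0;-1 0 0 0.005 0;-1 0 0 0.006 0;-1 0 0 0.007 0;-1 0 0 0.007 0"
}}

```text
clock: 7.67
eef_pos: [561.3, 190.9, 239.0]
tcp_rot: [3.142, -0.0, 1.377]
contact_force: [0.2, -0.3, -5.0]
opening: 0.598
```

{"method": "apply_moves", "body": {
  "motion": "-1 0 0 0.001 0;-1 0 0 0.001 0"
}}

```text
clock: 7.83
eef_pos: [561.3, 191.0, 237.9]
tcp_rot: [-3.142, -0.0, 1.377]
contact_force: [-1.1, 0.1, -4.1]
opening: 0.596
```

{"method": "apply_moves", "body": {
  "motion": "-1 0 0 0.001 0;-1 0 0 0.001 0"
}}

```text
clock: 8.0
eef_pos: [561.3, 190.9, 236.8]
tcp_rot: [-3.141, 0.0, 1.377]
contact_force: [0.4, -0.3, -3.8]
opening: 0.601
```

{"method": "apply_moves", "body": {
  "motion": "-1 0 0 0.001 0;-1 0 0 0.001 0"
}}

```text
clock: 8.17
eef_pos: [561.3, 190.9, 235.8]
tcp_rot: [-3.141, 0.0, 1.377]
contact_force: [-0.6, -0.7, -4.0]
opening: 0.597
```

{"method": "apply_moves", "body": {
  "motion": "-1 0 0 0.001 0;-1 0 0 0.001 0"
}}

```text
clock: 8.33
eef_pos: [561.4, 191.0, 235.0]
tcp_rot: [3.141, -0.0, 1.377]
contact_force: [-0.4, -0.1, -2.1]
opening: 0.599
```

{"method": "apply_moves", "body": {
  "motion": "-1 0 0 0.001 0;-1 0 0 0.001 0"
}}

```text
clock: 8.5
eef_pos: [561.4, 191.2, 234.3]
tcp_rot: [3.141, -0.0, 1.377]
contact_force: [-2.2, 2.4, 1.3]
opening: 0.594
```

{"method": "apply_moves", "body": {
  "motion": "-1 0 0 -0.0015 0;-1 -0.002 0 -0.0015 0;-1 -0.004 0 -0.0015 0;-1 -0.006 0 -0.0015 0;-1 -0.006 0 -0.0015 0"
}}

```text
clock: 8.92
eef_pos: [560.0, 184.5, 235.3]
tcp_rot: [-3.141, 0.0, 1.376]
contact_force: [-0.2, -0.4, -4.6]
opening: 0.595
```

{"method": "apply_moves", "body": {
  "motion": "-1 -0.002 0 0 0;-1 -0.002 0 0 0"
}}

```text
clock: 9.08
eef_pos: [559.7, 182.7, 235.4]
tcp_rot: [-3.141, 0.0, 1.377]
contact_force: [0.7, -0.9, -3.7]
opening: 0.604
```

{"method": "apply_moves", "body": {
  "motion": "-1 -0.002 0 0 0;-1 -0.002 0 0 0"
}}

```text
clock: 9.25
eef_pos: [559.3, 180.8, 235.4]
tcp_rot: [-3.141, 0.0, 1.377]
contact_force: [0.5, 0.4, -4.3]
opening: 0.599
```

{"method": "apply_moves", "body": {
  "motion": "-1 -0.002 0 0 0;-1 -0.002 0 0 0"
}}

```text
clock: 9.42
eef_pos: [558.9, 178.9, 235.4]
tcp_rot: [-3.141, 0.0, 1.377]
contact_force: [-0.8, -0.6, -4.1]
opening: 0.596
```

```bash
python3 -c "
from h import *
st()"
```

```text
t 9.42 tcp [558.9 178.9 235.4] rot [-3.1414e+00  2.0000e-04  1.3767e+00] F [-0.8 -0.6 -4.1] M [-0.07  0.02 -0.02] op 0.596
 br [[ -0.    3.8 235.4]] yaw rel -0.0001
```

{"method": "apply_moves", "body": {
  "motion": "-1 -0.002 0 0 0;-1 -0.002 0 0 0"
}}

```text
clock: 9.58
eef_pos: [558.5, 177.0, 235.5]
tcp_rot: [-3.141, 0.0, 1.377]
contact_force: [0.7, 1.0, -4.5]
opening: 0.596
```

{"method": "apply_moves", "body": {
  "motion": "-1 -0.002 0 0 0;-1 -0.002 0 0 0"
}}

```text
clock: 9.75
eef_pos: [558.3, 175.1, 235.5]
tcp_rot: [3.141, -0.0, 1.377]
contact_force: [0.1, 0.6, -5.1]
opening: 0.6
```

```bash
python3 -c "
from h import *
st()
overlay('scene',350,220,112,'pics/o8.png',tilt=0.22,zoff=177,dy=1)"
```

```text
t 9.75 tcp [558.3 175.1 235.5] rot [ 3.1414e+00 -3.0000e-04  1.3765e+00] F [ 0.1  0.6 -5.1] M [ 0.16 -0.08  0.03] op 0.6
 br [[ 1.000e-01 -0.000e+00  2.355e+02]] yaw rel -0.0003
```

View pics/o8.png

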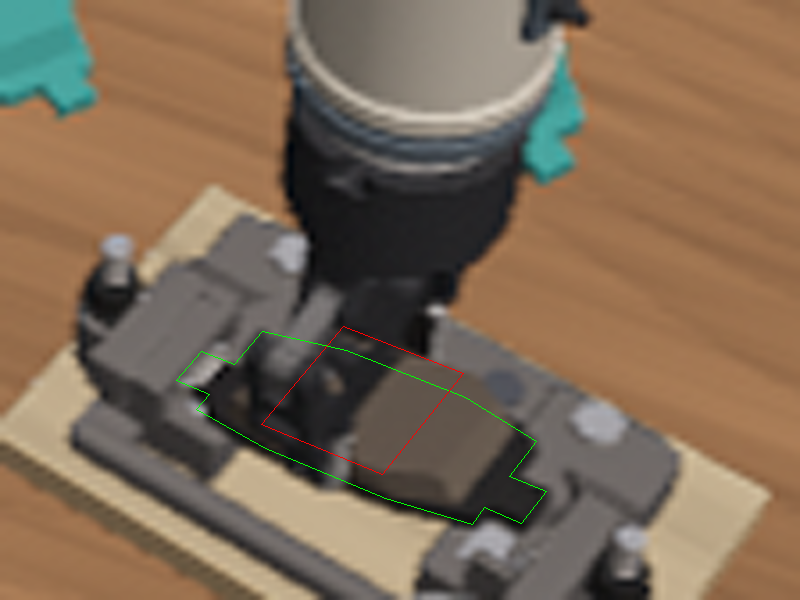

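{"method": "apply_moves", "body": {
  "motion": "-1 -0.002 0 0 0;-1 -0.002 0 0 0"
}}

```text
clock: 9.97
eef_pos: [557.9, 173.3, 235.6]
tcp_rot: [3.141, -0.0, 1.377]
contact_force: [-0.0, 1.8, -5.3]
opening: 0.597
```

{"method": "apply_moves", "body": {
  "motion": "-1 -0.002 0 0 0;-1 -0.002 0 0 0"
}}

```text
clock: 10.13
eef_pos: [557.5, 171.2, 235.5]
tcp_rot: [3.141, -0.0, 1.377]
contact_force: [0.2, 2.8, -4.9]
opening: 0.599
```

{"method": "apply_moves", "body": {
  "motion": "-1 -0.002 0 0 0;-1 -0.002 0 0 0"
}}

```text
clock: 10.3
eef_pos: [557.1, 169.2, 235.6]
tcp_rot: [3.141, -0.0, 1.377]
contact_force: [1.0, 2.1, -5.6]
opening: 0.598
```

```bash
python3 -c "
from h import *
st()"
```

```text
t 10.3 tcp [557.1 169.2 235.6] rot [ 3.1413e+00 -2.0000e-04  1.3767e+00] F [ 1.   2.1 -5.6] M [ 0.53 -0.19  0.04] op 0.598
 br [[ 1.000e-01 -6.100e+00  2.356e+02]] yaw rel -0.0001
```

```bash
python3 -c "
from h import *
overlay('scene',350,220,112,'pics/o9.png',tilt=0.22,zoff=177,dy=1)"
```

```text
(no output)
```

View pics/o9.png

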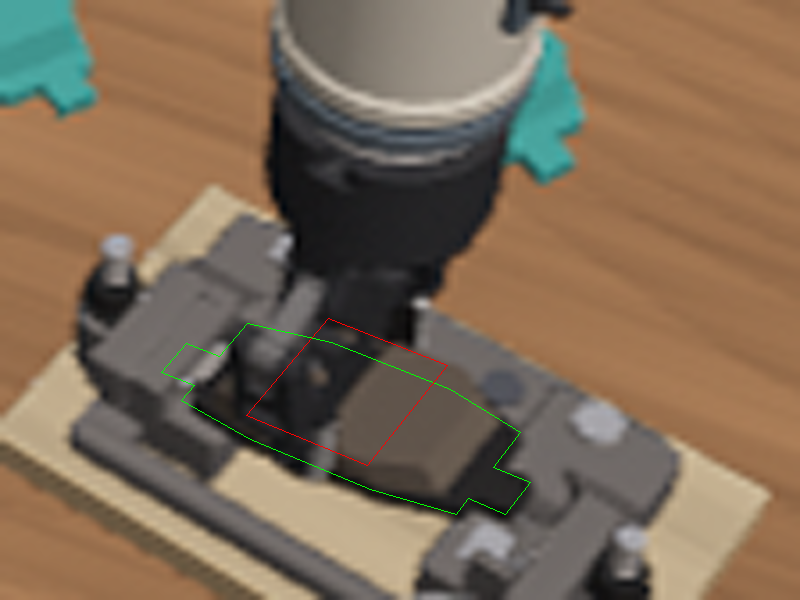

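{"method": "apply_moves", "body": {
  "motion": "-1 -0.002 0 0 0;-1 -0.002 0 0 0"
}}

```text
clock: 10.52
eef_pos: [556.9, 167.9, 235.8]
tcp_rot: [3.141, -0.002, 1.376]
contact_force: [0.3, 7.4, -3.7]
opening: 0.598
```

{"method": "apply_moves", "body": {
  "motion": "-1 -0.002 0 0 0;-1 -0.002 0 0 0"
}}

```text
clock: 10.68
eef_pos: [556.8, 167.1, 236.3]
tcp_rot: [3.14, -0.005, 1.375]
contact_force: [-0.2, 16.8, -2.6]
opening: 0.594
```

{"method": "apply_moves", "body": {
  "motion": "-1 -0.0015 0 0 0;-1 -0.0015 0 0 0"
}}

```text
clock: 10.85
eef_pos: [556.6, 166.5, 236.6]
tcp_rot: [3.14, -0.006, 1.374]
contact_force: [-1.8, 22.5, -1.2]
opening: 0.594
```

```bash
python3 -c "
from h import *
st()
overlay('scene',350,220,112,'pics/o10.png',tilt=0.22,zoff=177,dy=1)"
```

```text
t 10.85 tcp [556.6 166.5 236.6] rot [ 3.1401 -0.0063  1.3742] F [-1.8 22.5 -1.2] M [ 4.09  0.28 -0.19] op 0.594
 br [[ 1.000e-01 -8.800e+00  2.366e+02]] yaw rel -0.0026
```

View pics/o10.png

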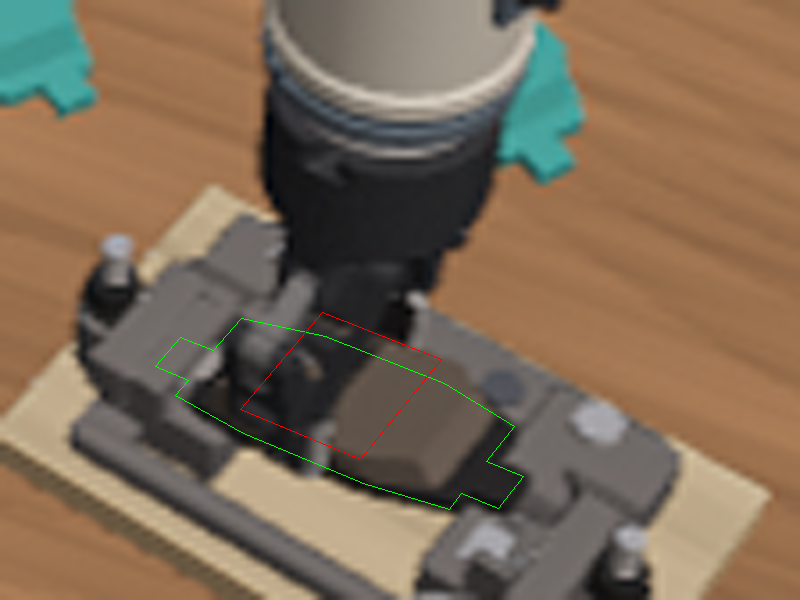

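{"method": "apply_moves", "body": {
  "motion": "-1 0.003 0 0 0;-1 0.003 0 0.001 0;-1 0.003 0 0.002 0;-1 0.003 0 0.003 0;-1 0.003 0 0.004 0;-1 0.003 0 0.004 0"
}}

```text
clock: 11.4
eef_pos: [557.2, 168.4, 232.8]
tcp_rot: [3.14, -0.003, 1.376]
contact_force: [-1.6, 13.7, 5.3]
opening: 0.595
```

```bash
python3 -c "
from h import *
st()
overlay('scene',350,220,112,'pics/o11.png',tilt=0.17,zoff=177,dy=2)"
```

```text
t 11.4 tcp [557.2 168.4 232.8] rot [ 3.14   -0.0034  1.3758] F [-1.6 13.7  5.3] M [ 1.81  0.44 -0.21] op 0.595
 br [[  0.3  -6.9 232.8]] yaw rel -0.001
```

View pics/o11.png

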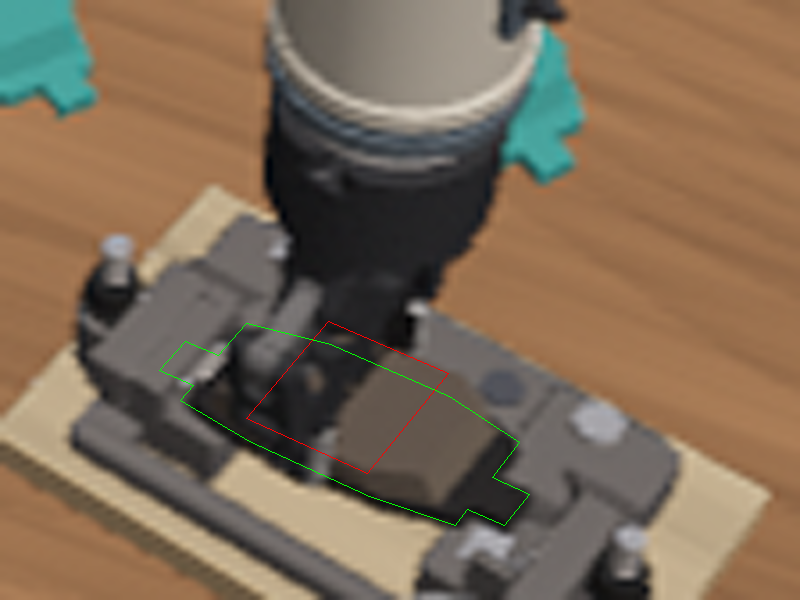

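{"method": "apply_moves", "body": {
  "motion": "-1 0.0005 0 0.001 0;-1 0.001 0 0.002 0;-1 0.001 0 0.003 0;-1 0.001 0 0.004 0;-1 0.001 0 0.004 0"
}}

```text
clock: 11.87
eef_pos: [557.4, 169.2, 228.7]
tcp_rot: [3.14, -0.003, 1.376]
contact_force: [-0.3, 13.4, 5.7]
opening: 0.595
```

```bash
python3 -c "
from h import *
st()
overlay('scene',350,220,112,'pics/o12.png',tilt=0.12,zoff=177,dy=2)"
```

```text
t 11.87 tcp [557.4 169.2 228.7] rot [ 3.1398e+00 -3.1000e-03  1.3759e+00] F [-0.3 13.4  5.7] M [ 1.68  0.34 -0.14] op 0.595
 br [[  0.4  -6.  228.7]] yaw rel -0.0009
```

View pics/o12.png

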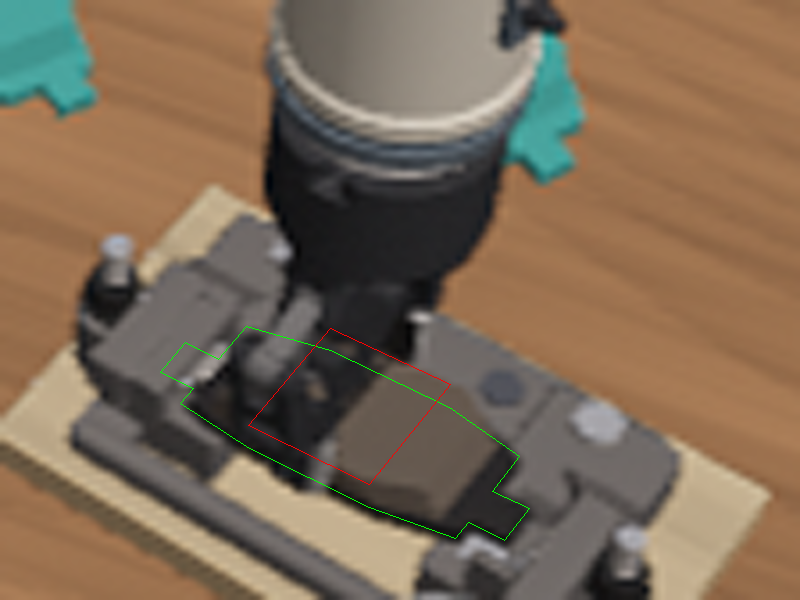

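{"method": "apply_moves", "body": {
  "motion": "-1 0.0005 0 0.001 0;-1 0.001 0 0.002 0;-1 0.0015 0 0.003 0;-1 0.0015 0 0.003 0"
}}

```text
clock: 12.25
eef_pos: [557.6, 170.1, 225.9]
tcp_rot: [3.14, -0.002, 1.376]
contact_force: [-1.8, 7.5, 7.3]
opening: 0.596
```

{"method": "apply_moves", "body": {
  "motion": "-1 0 0 0.001 0;-1 0 0 0.002 0;-1 0 0 0.002 0"
}}

```text
clock: 12.5
eef_pos: [557.6, 170.2, 224.8]
tcp_rot: [3.14, -0.002, 1.376]
contact_force: [-5.8, 7.8, 17.0]
opening: 0.594
```

```bash
python3 -c "
from h import *
st()
overlay('scene',350,220,112,'pics/o13.png',tilt=0.05,zoff=177,dy=2)"
```

```text
t 12.5 tcp [557.6 170.2 224.8] rot [ 3.1400e+00 -2.2000e-03  1.3763e+00] F [-5.8  7.8 17. ] M [ 0.99  0.93 -0.01] op 0.594
 br [[  0.4  -5.  224.8]] yaw rel -0.0005
```

View pics/o13.png

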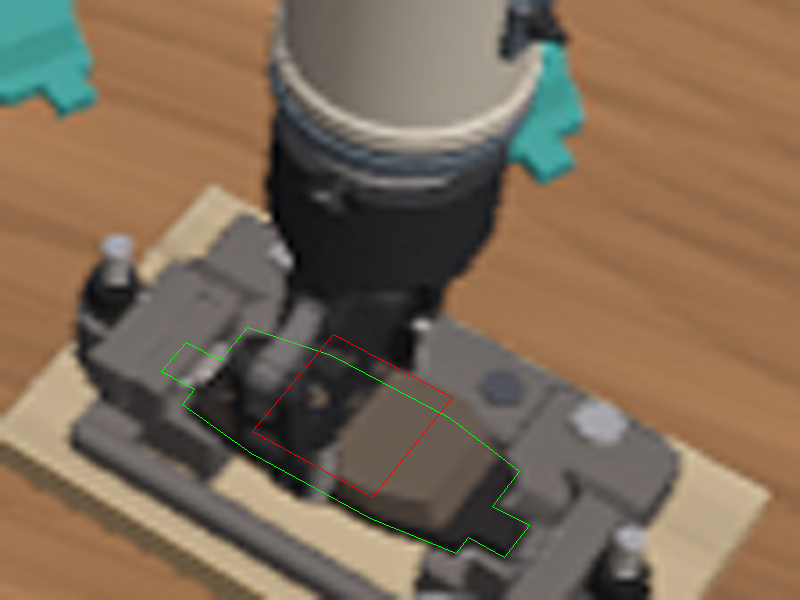

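{"method": "apply_moves", "body": {
  "motion": "0.4 0 0 0 0;0.6 0 0 0 0;0.6 0 0 0 0;0.6 0 0 0 0;0.6 0 0 -0.03 0;0.6 0 0 -0.06 0;0.6 0 0 -0.06 0"
}}

```text
clock: 13.13
eef_pos: [558.9, 169.6, 287.2]
tcp_rot: [3.136, -0.003, 1.377]
contact_force: [2.0, 0.4, 0.8]
opening: 0.799
```

```bash
python3 -c "
from h import *
st()
overlay('scene',350,220,112,'pics/o14.png',tilt=0.06,zoff=177,dy=2,tcp=np.array([557.6,170.2,224.8]))"
```

```text
t 13.13 tcp [558.9 169.6 287.2] rot [ 3.1356e+00 -2.9000e-03  1.3765e+00] F [2.  0.4 0.8] M [ 0.04 -0.03 -0.  ] op 0.799
 br [[  1.8  -5.3 287.2]] yaw rel -0.0002
```

View pics/o14.png

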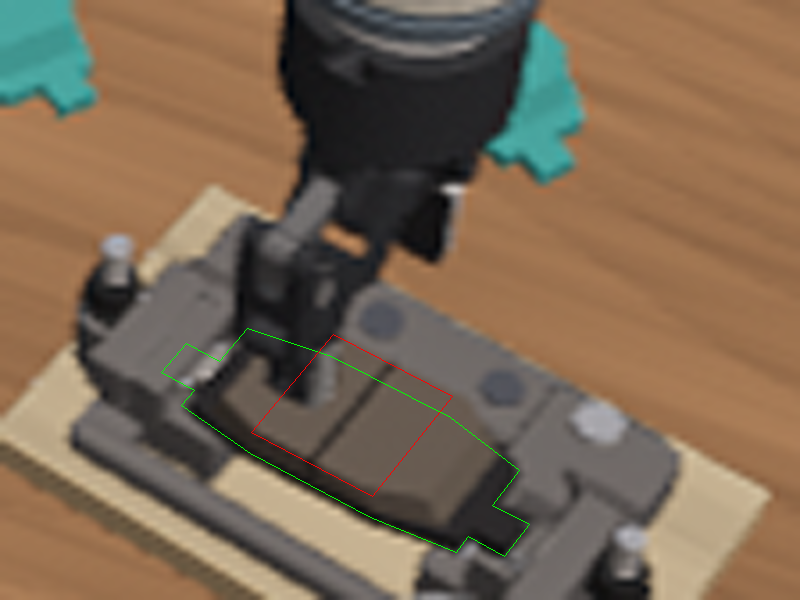

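{"method": "apply_moves", "body": {
  "motion": "-1 0 0 0 0;-1 0.018 0.001 0 0;-1 0.036 0.002 0 0;-1 0.036 0.002 0 0;-1 0.036 0.002 0.01 0;-1 0.036 0.002 0.025 0;-1 0.036 0.002 0.035 0;-1 0.036 0.002 0.038 0;-1 0.036 0.002 0.038 0",
  "squeeze": 40
}}

```text
clock: 13.93
eef_pos: [565.2, 203.5, 242.7]
tcp_rot: [-3.139, 0.002, 1.376]
contact_force: [-0.2, 0.6, -0.9]
opening: 0.0
```

```bash
python3 -c "
from h import *
st()
overlay('scene',350,220,112,'pics/o15.png',tilt=0.06,zoff=177,dy=2,tcp=np.array([557.6,170.2,224.8]))"
```

```text
t 13.93 tcp [565.2 203.5 242.7] rot [-3.1387e+00  1.9000e-03  1.3763e+00] F [-0.2  0.6 -0.9] M [-0.01  0.01 -0.04] op 0.0
 br [[  1.4  29.1 242.7]] yaw rel -0.0005
```

View pics/o15.png

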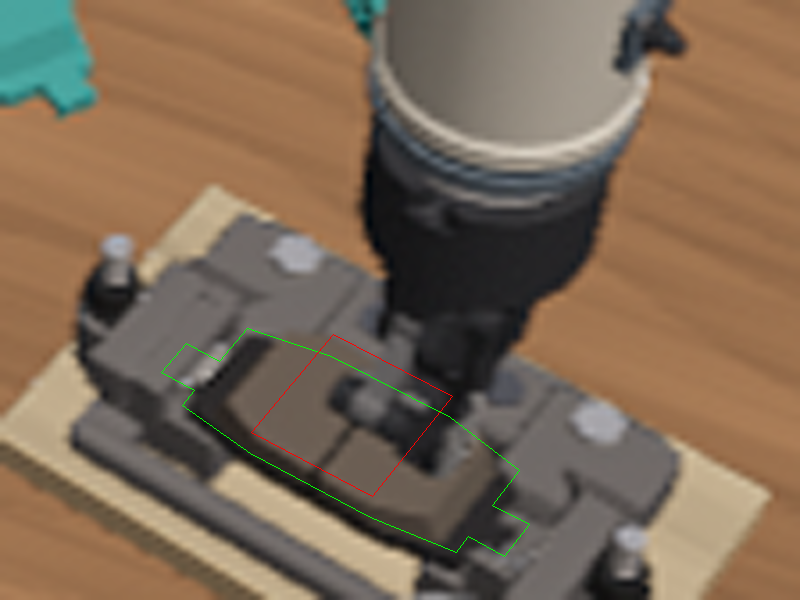

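{"method": "apply_moves", "body": {
  "motion": "-1 0 0 0.001 0;-1 0 0 0.002 0;-1 0 0 0.003 0;-1 0 0 0.004 0;-1 0 0 0.004 0"
}}

```text
clock: 14.4
eef_pos: [566.0, 204.3, 240.5]
tcp_rot: [3.141, -0.0, 1.377]
contact_force: [0.2, 0.4, 0.3]
opening: 0.004
```

{"method": "apply_moves", "body": {
  "motion": "-1 0 0 0.001 0;-1 0 0 0.002 0;-1 0 0 0.002 0"
}}

```text
clock: 14.65
eef_pos: [565.9, 204.3, 238.3]
tcp_rot: [-3.141, 0.0, 1.377]
contact_force: [-0.1, -0.2, 0.5]
opening: -0.001
```

{"method": "apply_moves", "body": {
  "motion": "-1 0 0 0.001 0;-1 0 0 0.002 0;-1 0 0 0.002 0"
}}

```text
clock: 14.9
eef_pos: [566.0, 204.3, 236.5]
tcp_rot: [3.142, -0.0, 1.377]
contact_force: [-0.0, 0.4, 1.4]
opening: 0.001
```

{"method": "apply_moves", "body": {
  "motion": "-1 0 0 0.001 0;-1 0 0 0.002 0;-1 0 0 0.002 0"
}}

```text
clock: 15.15
eef_pos: [566.1, 204.3, 236.4]
tcp_rot: [3.141, -0.0, 1.377]
contact_force: [-7.9, -3.3, 22.3]
opening: -0.004
```

{"method": "apply_moves", "body": {
  "motion": "-1 0 0 0.001 0;-1 0 0 0.002 0;-1 0 0 0.002 0"
}}

```text
clock: 15.4
eef_pos: [566.1, 204.3, 236.3]
tcp_rot: [3.141, -0.0, 1.377]
contact_force: [-13.6, -4.5, 41.6]
opening: -0.004
```

```bash
python3 -c "
from h import *
st()
overlay('scene',350,220,112,'pics/o16.png',tilt=0.0,tcp=np.array([558.2,175.2,44+175]))"
```

```text
t 15.4 tcp [566.1 204.3 236.3] rot [ 3.1411e+00 -2.0000e-04  1.3767e+00] F [-13.6  -4.5  41.6] M [-0.87  2.37  0.01] op -0.004
 br [[  2.1  30.1 236.3]] yaw rel -0.0001
```

View pics/o16.png

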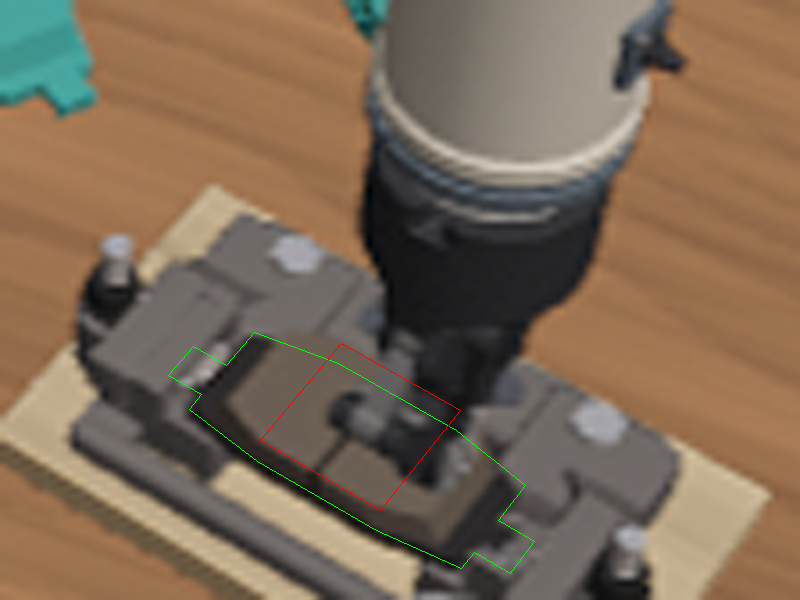

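{"method": "apply_moves", "body": {
  "motion": "-1 0 0 -0.02 0;-1 -0.03 -0.03 -0.05 0;-1 -0.06 -0.06 -0.09 0;-1 -0.1 -0.1 -0.1 0;-1 -0.14 -0.14 -0.1 0;-1 -0.14 -0.14 -0.1 0;-1 -0.14 -0.14 -0.1 0"
}}

```text
clock: 16.03
eef_pos: [396.8, 91.8, 332.4]
tcp_rot: [-3.138, 0.002, 1.376]
contact_force: [-0.2, -0.2, -0.7]
opening: 0.003
```

```bash
python3 -c "
from h import *
st()
overlay('scene',360,250,90,'pics/o17.png',tilt=0.0,tcp=np.array([558.2,175.2,44+175]),yaw=-.194)
f=grab_frame('scene');cv2.imwrite('pics/o18.png',cv2.resize(f['img'][250:317,360:450,::-1],(800,596),interpolation=cv2.INTER_CUBIC))
f=grab_frame('top');cv2.imwrite('pics/o19.png',cv2.resize(f['img'][190:289,160:292,::-1],(792,594),interpolation=cv2.INTER_CUBIC))
"
```

```text
t 16.03 tcp [396.8  91.8 332.4] rot [-3.1384e+00  1.9000e-03  1.3764e+00] F [-0.2 -0.2 -0.7] M [-0.01  0.01  0.01] op 0.003
 br [[-142.3 -113.   332.4]] yaw rel -0.0004
```

View pics/o17.png

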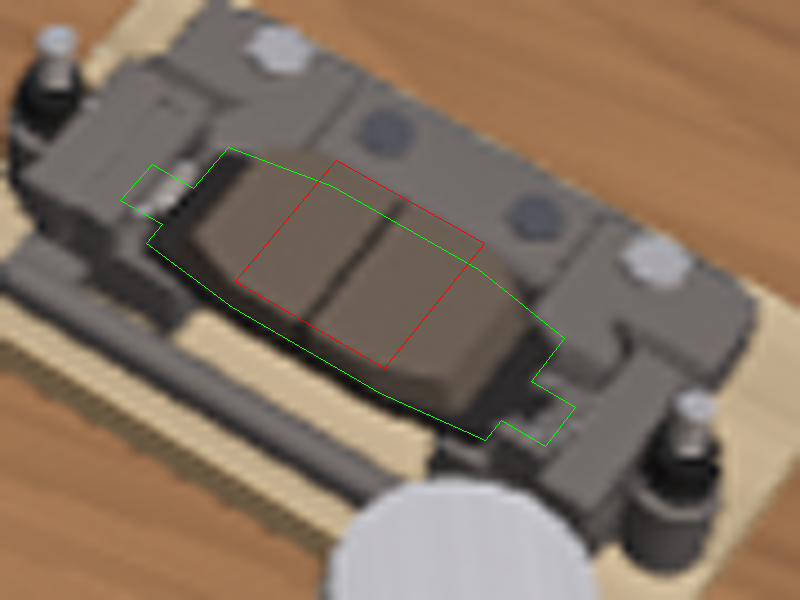

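View pics/o18.png

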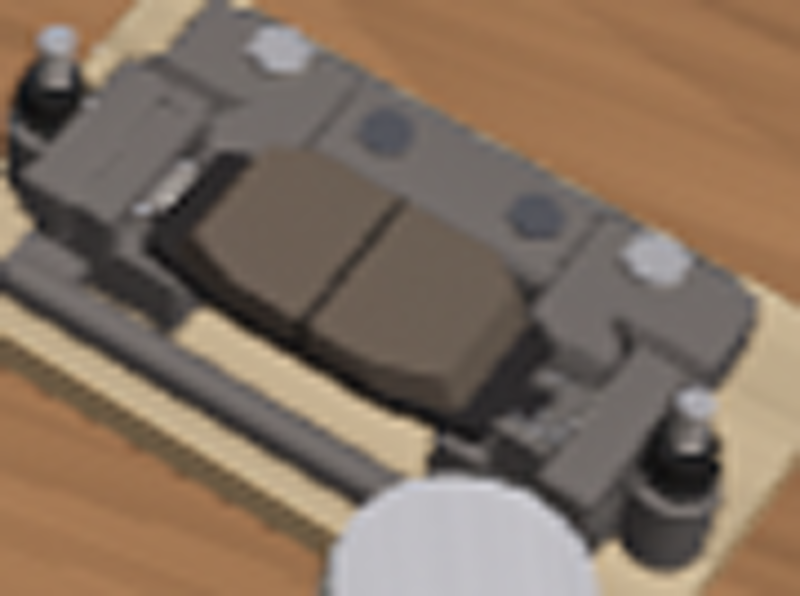

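View pics/o19.png

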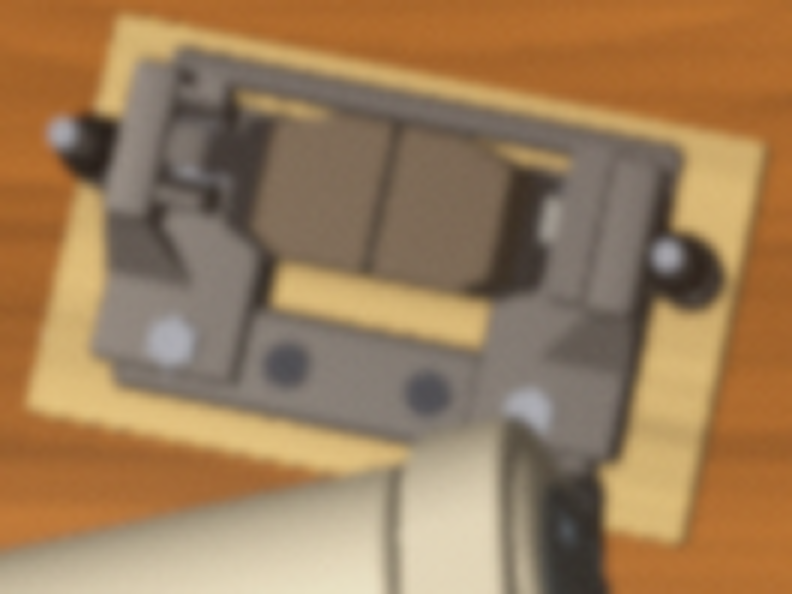

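{"method": "apply_moves", "body": {
  "motion": "-1 0.03 0.04 0 0;-1 0.05 0.08 0 0;-1 0.07 0.11 0.02 0;-1 0.085 0.138 0.05 0;-1 0.085 0.138 0.08 0;-1 0.085 0.138 0.0905 0;-1 0.085 0.138 0.0905 0;-1 0.085 0.138 0.0925 0;-1 0.085 0.138 0.0935 0;-1 0.085 0.138 0.0935 0"
}}

```text
clock: 17.02
eef_pos: [553.3, 150.8, 239.4]
tcp_rot: [3.141, -0.0, 1.377]
contact_force: [-0.2, -0.3, 0.5]
opening: -0.004
```

{"method": "apply_moves", "body": {
  "motion": "-1 0 0 0.001 0;-1 0 0 0.001 0"
}}

```text
clock: 17.18
eef_pos: [553.4, 150.7, 238.7]
tcp_rot: [3.141, -0.0, 1.377]
contact_force: [0.3, 0.4, 0.4]
opening: -0.001
```

{"method": "apply_moves", "body": {
  "motion": "-1 0 0 0.001 0;-1 0 0 0.001 0"
}}

```text
clock: 17.35
eef_pos: [553.4, 150.7, 237.3]
tcp_rot: [3.141, -0.0, 1.377]
contact_force: [0.7, 0.6, 0.5]
opening: 0.001
```

{"method": "apply_moves", "body": {
  "motion": "-1 0 0 0.001 0;-1 0 0 0.001 0"
}}

```text
clock: 17.52
eef_pos: [553.5, 150.7, 236.5]
tcp_rot: [3.141, -0.0, 1.377]
contact_force: [-1.7, -0.5, 6.0]
opening: -0.001
```

{"method": "apply_moves", "body": {
  "motion": "-1 0 0 -0.006 0;-1 0.02 -0.009 -0.006 0;-1 0.04 -0.018 -0.006 0;-1 0.04 -0.018 -0.006 0;-1 0.04 -0.018 -0.003 0;-1 0.04 -0.018 -0.0015 0;-1 0.04 -0.018 -0.0005 0;-1 0.04 -0.018 0 0;-1 0.04 -0.018 0 0"
}}

```text
clock: 18.27
eef_pos: [543.5, 192.8, 236.4]
tcp_rot: [-3.141, 0.0, 1.376]
contact_force: [-3.0, 0.9, 8.4]
opening: 0.001
```

{"method": "apply_moves", "body": {
  "motion": "-1 0 0 -0.006 0;-1 0 0.018 -0.006 0;-1 0 0.034 -0.006 0;-1 0 0.034 -0.006 0;-1 0 0.034 -0.003 0;-1 0 0.034 -0.0015 0;-1 0 0.034 -0.0005 0;-1 0 0.034 0 0;-1 0 0.034 0 0"
}}

```text
clock: 19.02
eef_pos: [576.0, 186.6, 236.5]
tcp_rot: [-3.141, 0.001, 1.377]
contact_force: [-2.4, -2.9, 9.3]
opening: 0.003
```

{"method": "apply_moves", "body": {
  "motion": "-1 0 0 -0.02 0;-1 0 0 -0.05 0;-1 -0.03 -0.03 -0.09 0;-1 -0.07 -0.07 -0.1 0;-1 -0.11 -0.11 -0.1 0;-1 -0.15 -0.15 -0.1 0;-1 -0.15 -0.15 -0.1 0;-1 -0.15 -0.15 -0.1 0;-1 -0.15 -0.15 -0.1 0"
}}

```text
clock: 19.77
eef_pos: [396.3, 67.1, 335.4]
tcp_rot: [-3.138, 0.001, 1.376]
contact_force: [-0.1, 0.5, -0.6]
opening: -0.001
```

```bash
python3 -c "
from h import *
st()
f=grab_frame('scene');cv2.imwrite('pics/o20.png',cv2.resize(f['img'][250:317,360:450,::-1],(800,596),interpolation=cv2.INTER_CUBIC))
f=grab_frame('top')
x,y,s=160,190,6
im=cv2.resize(f['img'][190:289,160:292,::-1],(792,594),interpolation=cv2.INTER_CUBIC)
for X,c in ((PLATE,(0,255,0)),(LIN,(0,0,255))):
    q=((proj(f,T(BR,X+[0,0,44]))-[x,y]+.5)*s-.5).astype(int);cv2.polylines(im,[q.reshape(-1,1,2)],True,c,1)
cv2.imwrite('pics/o21.png',im)
for c in ('scene','top'):
  for q in ('new_pad','ear_a','worn_pad'):
    print(c,q,[(inv(BR,d['point'])[0].round(1).tolist(),d['conf']) for d in spotter.place_of(q,c) if np.linalg.norm(np.array(d['point'][:2])-BR[:2])<100 or q=='worn_pad'])
"
```

```text
t 19.77 tcp [396.3  67.1 335.4] rot [-3.1384e+00  1.5000e-03  1.3759e+00] F [-0.1  0.5 -0.6] M [-0.01 -0.02  0.03] op -0.001
 br [[-138.  -137.3  335.4]] yaw rel -0.0009
scene new_pad [([0.4, 3.5, 43.2], 0.71)]
scene ear_a [([5.0, -60.4, 43.0], 0.68), ([4.8, 63.0, 43.4], 0.61)]
scene worn_pad [([-16.1, -391.7, -0.8], 0.58)]
top new_pad [([-3.7, -2.1, 42.0], 0.93)]
top ear_a [([9.6, 60.7, 44.5], 0.91), ([6.1, -63.6, 45.4], 0.58), ([6.1, -52.0, 43.2], 0.4)]
top worn_pad [([-15.2, -391.0, -0.9], 0.62)]
```

View pics/o20.png

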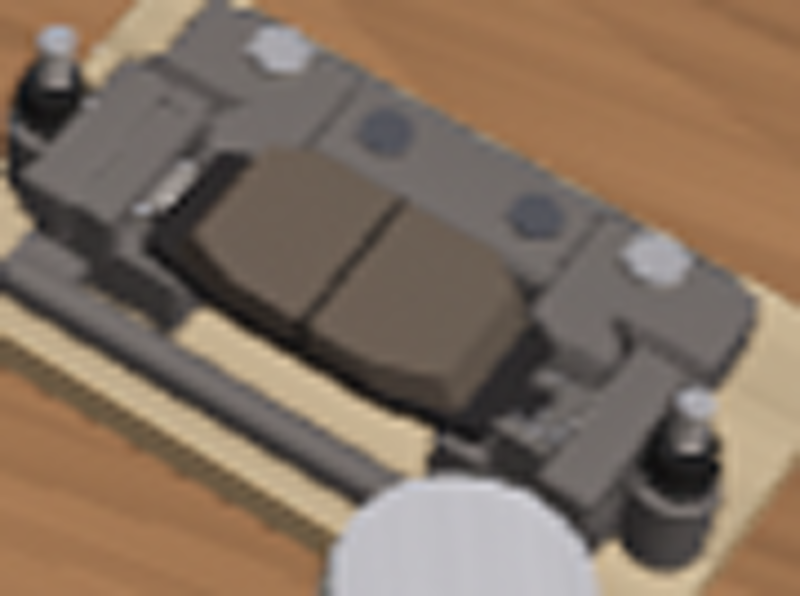

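View pics/o21.png

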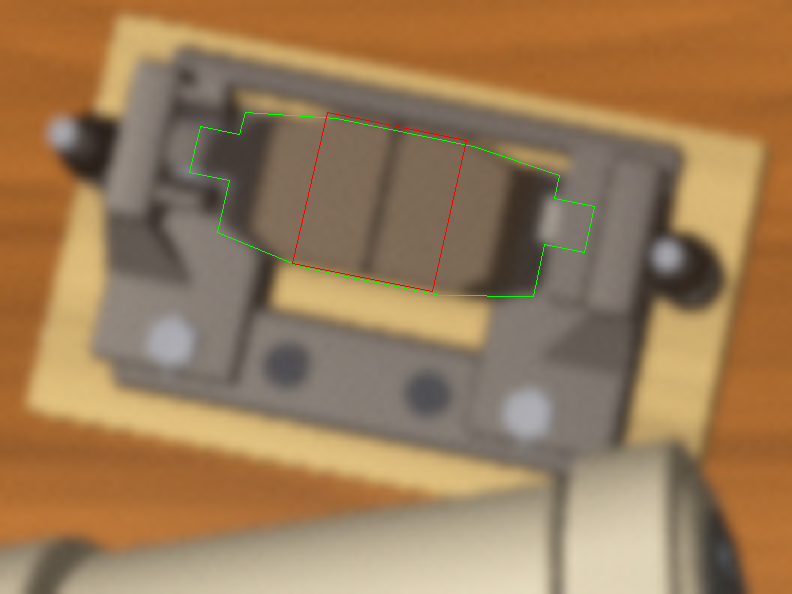

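```bash
python3 -c "
from rig import r
print(r.sign_off())"
```

```text
the job is handed in; nothing more can be done
None
```

The new pad is in the bracket, lining up and flat. The arm has let go and is clear. I handed the job in at about 20 s of the 58 s allowed. The hand-in gives no verdict.

**What I did:** The moves don't let the tool tilt, so I gripped the pad at its middle and pressed ear B on guide pin A. That turned the pad about 12° in the jaws. I then felt for the ledge and slid ear A into slot A. It went past the mouth to a hard stop about 12 mm further in, so the clip was near mid-recess and I did not have to search sideways. After that I lowered end B in the grip, let go, and pressed on the lining near ear B with the shut fingers.

**Last checks:**
- **Flatness:** touching the lining at four spread points gave tool heights of 236.3 to 236.5 mm. About 236 mm was expected for a seated pad.
- **Position:** the top picture matches the outline of a fitted pad to about 1–2 mm. Ear B appears to be under its nose, and slot A's leaf lies over ear A.
- **Other things:** I saw no contact with any other object. The worn pad was still found where it had been.

**Uncertain or disagreeing:**
- **Clip B:** I did not see or feel a distinct snap. It seems to have gone over while I lowered the gripped pad or let it go, since the pad was already at full depth when I pressed. I inferred the clip's state from the pad lying flat; I did not measure it.
- **Trained networks:** they put the pad's middle 2 to 4 mm from its place, in different directions for the two cameras. The top camera also gave a second, weak find for ear A, 10 mm off. I put both down to network error.
- **Side force:** the 42 N press also showed about 14 N sideways. The level touches afterwards showed no tilt from it.

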